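# Fetch the skate blade from behind the containers

### The job

First move the red can, the blue jar and the yellow tin off the parts board and stand them on the green mat, leaving the blade unit where it is until all three are there. Then take the blade unit and set it runner up, centred on the orange strip of the sharpening jig and lying along it, and only after that stand each container back upright in the middle of the disc of its own colour. Do not tip a container over.

Things in the scene. Friction and masses are not known exactly. Their poses are not given: they have to be found in the camera images.
- can_red: Spray can: an upright red cylinder, 50 mm in diameter and 110 mm tall overall, about 0.3 kg, straight up to 98 mm, then a narrower red cap. Origin: centre of its underside, z up. Starts standing on the red disc of the parts board, in a row of three 85 mm apart the blade unit close behind
- jar_blue: Plastic jar: an upright blue cylinder, 52 mm in diameter and 110 mm tall overall, about 0.3 kg, straight over its full height, white spot on the lid. Origin: centre of its underside, z up. Starts standing on the blue disc of the parts board, in a row of three 85 mm apart the blade unit close behind
- tin_yellow: Glue tin: an upright yellow cylinder, 51 mm in diameter and 110 mm tall overall, about 0.3 kg, straight up to 106 mm, then a small yellow screw cap, black band, steel rims. Origin: centre of its underside, z up. Starts standing on the yellow disc of the parts board, in a row of three 85 mm apart the blade unit close behind
- disc_red: flat red disc, 72 mm in diameter, 2 mm thick, fixed on the grey parts board (300 x 170 x 8 mm): home of the red container, which covers its middle at the start. Origin: centre of its underside, 8 mm above the bench (its top: 10 mm). y axis: along the row of discs, x axis: across it, towards the blade unit. The order of colours along the row varies
- disc_blue: flat blue disc, 72 mm in diameter, 2 mm thick, fixed on the grey parts board (300 x 170 x 8 mm): home of the blue container, which covers its middle at the start. Origin: centre of its underside, 8 mm above the bench (its top: 10 mm). y axis: along the row of discs, x axis: across it, towards the blade unit. The order of colours along the row varies
- disc_yellow: flat yellow disc, 72 mm in diameter, 2 mm thick, fixed on the grey parts board (300 x 170 x 8 mm): home of the yellow container, which covers its middle at the start. Origin: centre of its underside, 8 mm above the bench (its top: 10 mm). y axis: along the row of discs, x axis: across it, towards the blade unit. The order of colours along the row varies
- blade: skate blade unit upside down, 0.25 kg, on two black feet (40 wide, 60 long, 4 mm thick, 75 mm either side of the middle); aluminium tube 16 mm wide, 200 long, 18 to 36 mm up, free below at the middle; on top a 4 mm steel runner, 230 long, to 50 mm up. Origin: mid-underside, y along the runner. Starts on the board (8 mm up) 56 mm beyond the row of containers, parallel to it
- mat: flat green mat, 280 mm (its x axis) by 130 mm (its y axis), 3 mm thick, fixed on the bench to the left or right of the parts board: the side area. Origin: centre of its underside
- jig: sharpening jig, fixed on the bench on the other side of the board from the mat: dark steel plate 300 (its x axis) by 120 by 12 mm, its top 12 mm above the bench; along its middle an orange strip 250 x 60 mm, the place for the blade unit, between two aluminium end stops 254 mm apart and 14 mm high; brass screw heads, 6 mm high, at the corners. Origin: centre of its underside
There are look-alikes about, which are no part of the job. Of the things that look like the jar_blue, the smallest one is meant.

How it is judged:
By the outcome, as a careful person would: the job done as asked, in the order asked, and still so for the second after the job is handed in, with the robot touching nothing.
It also fails if it takes over 141 s, if anything falls off the work surface, if the arm or the gripper's body presses on something with over 40 N, if the wrist force passes 120 N, or if a joint passes its speed limit or range.

### The arm

A 6-joint arm with a two-finger parallel gripper is mounted at the origin on the work surface. World frame = base frame: x ahead of the robot, y to its left, z up, the work surface at z = 0. Lengths are in mm, angles in rad, forces in N, time in s.
With the tool pointing down it reaches from about 400 to 825 mm from the base axis. Payload 7 kg.
Tool frame: the origin (TCP) lies between the finger pads; the fingertips stand 25 mm ahead of it and the grasp point (between the pads) lies 6 mm ahead of it; z points along the fingers, y is the line along which they close (so a half turn about z gives the same grasp; the last joint's range is limited). The gripper opens to 88 mm and grips with 3 to 60 N. Pads are 19 mm wide; open, the fingers measure 130 mm over their backs; the gripper's body (78 mm by 193 mm) begins 47 mm behind the grasp point.
Start: joints at [1.433, 0.359, 0.012, 0, -1.224, -0.288], TCP at [278.814, 614.702, 251.561] pointing down, gripper open.
Joint ranges: [-3.07, 3.07], [-1.43, 2.12], [-1.02, 1.25], [-3.03, 1.67], [-3.05, -0], [-3.03, 3.03]. Speed limits (rad/s): [2.39, 2.39, 3.01, 3.14, 3.14, 3.14].

### API

Orientations are given as [roll, pitch, yaw] about the fixed x, y, z axes, in that order (R = Rz(yaw) Ry(pitch) Rx(roll)).
In Python, from workcell import env, get_image, camera_model gives the robot as it stands.
- The arm moves only by the tool play_rows, never from a script. Its arguments are lists of equal length, an entry for each row: "linear": the shift along the tool's x, y, z in m, a list of three; "delta_rot": the turn, a rotation vector about the tool's x, y, z in rad, a list of three. A call has exactly 10 rows; each row shifts and turns the commanded pose from where the row before left it, along the tool's axes as they then stand; what a row does not reach is not made up. A row lasts 1/12 s, in which the tool goes at most 41.7 mm and 7.16 degrees, less where a joint would pass 70% of its speed; a pose out of reach is approached as far as the arm can. A call with a gripper value outside its range is refused whole. "jaw" is the opening, from -1 (shut) to 1 (fully open), set as the call begins (left out, the last holds). The fingers move at their own pace and stop on an object; the grip force is fixed at half the most. Time passes only in rows, so rows that do not move let the fingers close, or fill a call up. It gives the time, the measured TCP pose, the force, the opening and the grip force at its end, in the units of the state.
- env.get_obs(): the state, without advancing time (a new reading comes with each control period).
- get_image(name): name is "side" or "top"; returns the picture (400x640x3 uint8, red, green, blue); there is no depth.
- camera_model(name): a dict with "intrinsics" (3x3 intrinsics, pixels), "world_from_camera" (4x4, takes a point from camera to world coordinates). Camera axes: x right, y down, z forward; pixel columns grow to the right and rows downward; lengths in mm; the calibration is good to about 2 mm. A picture is of the moment at which its call begins. camera_model takes no time and is no camera call.
- env.close_job(): hands the job in; it is judged then, once.
The state is a dict: "t": time; "qpos": joint angles; "qd": joint speeds; "tau": joint torques, N m; "eef_pos": TCP position; "eef_rot": TCP orientation; "ft_force": force on the tool from outside, world axes, zero at the start; "moment": the same for the moment, N m; "finger_gap": opening from 0.0 (shut) to 1.0 (fully open); "finger_force": force on a finger pad.
Only numpy, scipy, OpenCV 4.12 (cv2) and the standard library are available. Lean on these libraries where they do the work, as an engineer would, in place of code of your own. Each camera call takes 0.05 s, during which the arm holds its last target. There are 200 camera calls.

## Working session

There is one attempt and no reset: what is moved stays moved. The work goes in short steps, Python scripts to look and compute and a tool call to move; the robot and the scene stay as the last step left them, time stands still between calls to the robot, and variables do not carry over. Pictures are saved under pics/ and viewed, at most 14 in all, crops included, and the job is handed in when it is done.

Besides the shell and the picture viewer there is one more tool, called after "Request:" by a JSON object that holds its "method" and its "body". play_rows: Moves the arm, as the interface text tells. Its arguments: {"type":"object","properties":{"linear":{"type":"array","items":{"type":"array","items":{"type":"number"}}},"delta_rot":{"type":"array","items":{"type":"array","items":{"type":"number"}}},"jaw":{"type":"number"}},"required":["linear","delta_rot"]}

```bash
ls; mkdir -p pics
python3 - <<'E'
from workcell import env,get_image,camera_model
import cv2,numpy as np
o=env.get_obs();print({k:np.round(o[k],3) for k in o})
for n in("side","top"):
    cv2.imwrite(f"pics/{n}0.png",get_image(n)[:,:,::-1]);c=camera_model(n);print(n,c["intrinsics"],np.round(c["world_from_camera"],3))
E
```

```text
pics
{'t': np.float64(0.0), 'qpos': array([ 1.433,  0.359,  0.011, -0.   , -1.224, -0.288]), 'qd': array([ 0.   ,  0.001,  0.001, -0.001,  0.   ,  0.   ]), 'tau': array([-1.0000e-03, -5.8272e+01,  2.9306e+01,  6.9970e+00,  7.0000e-03,
       -0.0000e+00]), 'eef_pos': array([278.665, 614.293, 250.607]), 'eef_rot': array([ 3.14 , -0.   , -0.426]), 'ft_force': array([ 0.415, -0.301,  0.97 ]), 'moment': array([-0.014, -0.048,  0.043]), 'finger_force': np.float64(0.0), 'finger_gap': np.float64(0.998)}
side [[441.70575964   0.         320.70602684]
 [  0.         441.70575964 204.86892952]
 [  0.           0.           1.        ]] [[ 7.25000e-01 -3.27000e-01  6.07000e-01 -1.12114e+02]
 [-6.89000e-01 -3.64000e-01  6.27000e-01 -6.64800e+02]
 [ 1.60000e-02 -8.72000e-01 -4.89000e-01  5.71488e+02]
 [ 0.00000e+00  0.00000e+00  0.00000e+00  1.00000e+00]]
top [[375.08543821   0.         320.24182356]
 [  0.         375.08543821 193.72809828]
 [  0.           0.           1.        ]] [[-3.00000e-03 -9.91000e-01  1.36000e-01  4.75247e+02]
 [-1.00000e+00  3.00000e-03  3.00000e-03  2.14050e+01]
 [-3.00000e-03 -1.36000e-01 -9.91000e-01  8.15151e+02]
 [ 0.00000e+00  0.00000e+00  0.00000e+00  1.00000e+00]]
```

View pics/side0.png

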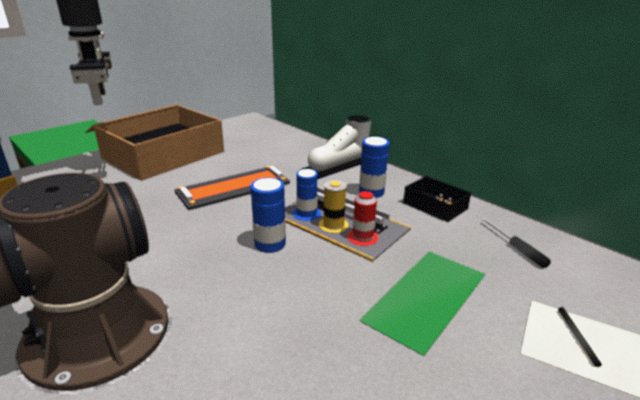

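View pics/top0.png

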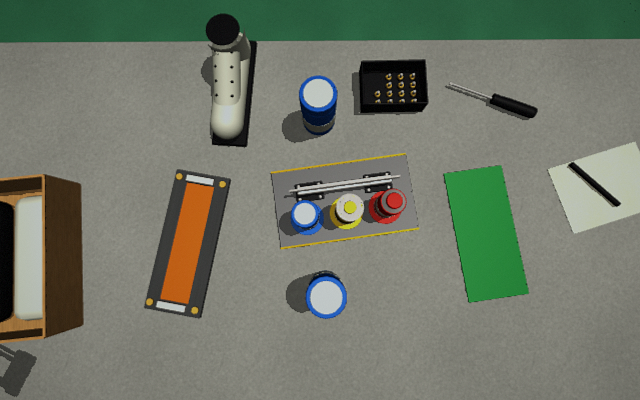

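Candidates for jar_blue are top-view (306,215), on the board and smallest, and the larger look-alikes at (318,105) and (326,297). The jig strip is at (188,243), the mat at (486,233) and the runner at about (345,185). The red can (392,203) and yellow tin (348,210) have no doubles. I'll check the choice in one close crop and measure.

```bash
cat > h.py <<'E'
from workcell import env,get_image,camera_model
import cv2,numpy as np
C={n:camera_model(n) for n in("side","top")}
def ray(n,p):
    K=C[n]["intrinsics"];W=C[n]["world_from_camera"]
    d=W[:3,:3]@np.linalg.solve(K,np.array([p[0],p[1],1.]));return W[:3,3],d
def plane(n,p,z):
    o,d=ray(n,p);return (o+d*(z-o[2])/d[2])
def tri(ps,pt):
    (a,u),(b,v)=ray("side",ps),ray("top",pt)
    s=np.linalg.lstsq(np.c_[u,-v],b-a,rcond=None)[0];p,q=a+s[0]*u,b+s[1]*v
    return (p+q)/2,np.linalg.norm(p-q)
def proj(n,X):
    W=np.linalg.inv(C[n]["world_from_camera"]);c=W[:3,:3]@np.array(X,float)+W[:3,3]
    q=C[n]["intrinsics"]@c;return q[:2]/q[2]
def hsv(im): return cv2.cvtColor(im,cv2.COLOR_RGB2HSV)
def blobs(m,amin=40):
    cs,_=cv2.findContours(m.astype(np.uint8),cv2.RETR_EXTERNAL,cv2.CHAIN_APPROX_NONE)
    return sorted([c for c in cs if cv2.contourArea(c)>amin],key=cv2.contourArea,reverse=True)
def rect(n,c,z):
    P=np.array([plane(n,p,z)[:2] for p in c[:,0]],np.float32);r=cv2.minAreaRect(P);return r
E
python3 - <<'E'
from h import *
S,T=get_image("side"),get_image("top")
a=cv2.resize(T[145:255,260:430],None,fx=4.7,fy=4.7,interpolation=cv2.INTER_CUBIC)[:290]
a=cv2.resize(T[150:252,265:425],(640,408)[:2],interpolation=cv2.INTER_CUBIC)
b=cv2.resize(S[160:265,250:420],(640,395))
o=np.vstack([a,b]);o=cv2.resize(o,(478,600));
o=np.hstack([cv2.resize(a,(400,255)),cv2.resize(b,(400,255))])
cv2.imwrite("pics/crop.png",o[:,:,::-1])
for n,I in(("side",S),("top",T)):
    H=hsv(I);h,s,v=[H[...,i].astype(int) for i in range(3)]
    for nm,m,z in(("orange",(h>5)&(h<16)&(s>200)&(v>120),12),("green",(h>50)&(h<75)&(s>150)&(v>80),3)):
        for c in blobs(m,600)[:3]: 
            r=rect(n,c,z);print(n,nm,np.round(c[:,0].mean(0)),np.round(r[0],1),np.round(r[1],1),round(r[2],1))
    for nm,m in(("red",((h<5)|(h>174))&(s>150)&(v>60)),("yellow",(h>20)&(h<35)&(s>120)&(v>90)),("blue",(h>105)&(h<125)&(s>150)&(v>60)),("white",(s<60)&(v>180))):
        for c in blobs(m,25)[:9]: print(n,nm,cv2.boundingRect(c),np.round([cv2.moments(c)[k]/cv2.moments(c)["m00"] for k in("m10","m01")],1),cv2.contourArea(c))
E
```

```text
side green [429. 309.] [ 498.5 -345.8] [271.  101.1] 7.6
side green [ 59. 141.] [253.3 995. ] [310.1 284.6] 89.4
side red (348, 229, 30, 17) [362.5 237.3] 338.0
side red (355, 201, 21, 21) [364.7 212.2] 306.0
side red (360, 191, 13, 8) [365.7 194.7] 60.5
side yellow (319, 218, 29, 15) [334.5 225.5] 260.5
side yellow (327, 190, 19, 20) [336.2 200.1] 232.5
side blue (250, 180, 35, 46) [268.1 206.2] 1016.0
side blue (362, 139, 28, 36) [374.5 158.5] 678.0
side blue (297, 171, 22, 28) [306.9 187. ] 360.0
side blue (293, 208, 28, 12) [306.4 214.4] 193.5
side blue (255, 240, 30, 12) [269.7 246.4] 164.5
side blue (372, 189, 12, 8) [378.  192.7] 39.0
side white (0, 113, 640, 287) [351.3 306.5] 74644.0
side white (377, 166, 148, 91) [440.1 221.5] 3775.5
side white (319, 167, 40, 23) [340.3 179.4] 470.0
side white (254, 178, 27, 13) [266.7 183.7] 246.0
side white (13, 298, 19, 14) [ 22.4 304.9] 134.0
side white (365, 137, 21, 8) [375.2 140.5] 120.0
side white (0, 0, 9, 28) [ 2.9 17.7] 118.5
side white (23, 168, 49, 12) [ 47.5 173. ] 69.0
side white (581, 383, 21, 17) [591.8 391. ] 66.5
top oran
[... 425 characters left out ...]
7) [194.2 310. ] 32.0
top yellow (219, 181, 7, 7) [222.  183.7] 30.0
top yellow (146, 298, 7, 7) [148.9 301.2] 29.0
top blue (306, 276, 41, 43) [325.6 296.7] 1302.5
top blue (299, 76, 38, 37) [317.7  93.7] 1039.5
top blue (291, 200, 33, 35) [306.3 217.1] 852.0
top white (548, 142, 92, 91) [600.2 187. ] 4889.5
top white (18, 199, 24, 115) [ 29.6 257. ] 2539.0
top white (216, 53, 22, 75) [226.  96.] 853.5
top white (311, 281, 31, 33) [325.9 297. ] 769.5
top white (304, 79, 29, 28) [317.8  92.5] 608.5
top white (337, 194, 27, 27) [349.5 206.9] 523.5
top white (294, 203, 21, 21) [304.3 213.1] 317.0
top white (298, 173, 102, 17) [347.  181.8] 129.5
top white (157, 301, 28, 11) [170.3 306.2] 124.0
```

View pics/crop.png

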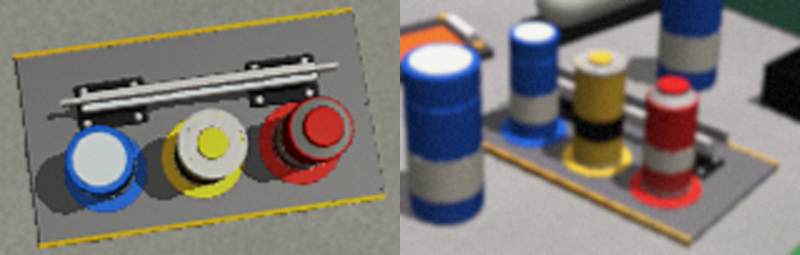

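The crop confirms it: the jar on the board (left, top px 304,213) is the smallest, the tin is in the middle and the can on the right. The blade runner lies behind the row. Next I triangulate.

Run:
```python
from h import *
np.set_printoptions(precision=1,suppress=True)
for nm,s,t in(("jar",(306.5,173.6),(304.3,213.1)),("tin",(335.4,184),(349.5,206.9)),("can",(365.6,194.5),(393.8,200.3))):
    print(nm,*tri(s,t),"plane120",plane("top",t,120))
S,T=get_image("side"),get_image("top")
def quad(m,amin=500):
    c=blobs(m,amin)[0];return np.array(cv2.approxPolyDP(cv2.convexHull(c),0.03*cv2.arcLength(c,True),True)[:,0],float)
HS=hsv(S).astype(int);HT=hsv(T).astype(int)
f=lambda H,a,b,s,v:(H[...,0]>a)&(H[...,0]<b)&(H[...,1]>s)&(H[...,2]>v)
mS=f(HS,50,75,150,60);mS[:,:300]=0
for nm,a,b in(("mat",mS,f(HT,50,75,150,60)),("strip",f(HS,4,17,170,100)&(np.arange(640)[None]<300)&(np.arange(640)[None]>170)&(np.arange(400)[:,None]>165),f(HT,4,17,180,100)&(np.arange(640)[None]>140)&(np.arange(640)[None]<240))):
    qa,qb=quad(a,300),quad(b)
    for p in qb:
        X=plane("top",p,10); g=proj("side",X); k=qa[np.argmin(((qa-g)**2).sum(1))]
        print(nm,p,k,*tri(k,p))
# board yellow edges
y=f(HT,18,35,100,80)
for nm,(x0,x1,y0,y1) in(("far",(268,410,150,178)),("near",(275,422,225,252))):
    m=np.zeros_like(y);m[y0:y1,x0:x1]=y[y0:y1,x0:x1]; v,u=np.nonzero(m)
    P=np.array([plane("top",(a,b),8)[:2] for a,b in zip(u,v)],np.float32);r=cv2.minAreaRect(P);print(nm,r)
# discs: lower fringe contours
for nm,m,box in(("blue",f(HT,105,125,150,60),(285,330,195,240)),("yel",f(HT,18,35,100,60),(325,372,190,233)),("red",((HT[...,0]<5)|(HT[...,0]>174))&(HT[...,1]>150)&(HT[...,2]>50),(362,412,185,228))):
    q=np.zeros_like(m);x0,x1,y0,y1=box;q[y0:y1,x0:x1]=m[y0:y1,x0:x1]
    P=np.array([plane("top",p,10)[:2] for c in blobs(q,10) for p in c[:,0]])
    low=P[P[:,0]<np.percentile(P[:,0],55)]
    low=np.array([p for p in P if p[0]<P[:,0].min()+22])
    # arc fit with r=36
    from scipy.optimize import least_squares
    h=cv2.convexHull(low.astype(np.float32))[:,0]
    r=least_squares(lambda c:np.hypot(*(h-c).T)-36,P.mean(0)+[10,0],loss="soft_l1");print(nm,r.x,r.cost)
# runner
m=(HT[...,1]<70)&(HT[...,2]>140);q=np.zeros_like(m);q[170:198,285:405]=m[170:198,285:405]
for c in blobs(q,10):print("runner",cv2.boundingRect(c),rect("top",c,58),rect("top",c,44))
```

```text
jar [534.2  53.7 116. ] 0.9846837848271259 plane120 [534.2  53.2 120. ]
tin [546.2 -31.4 115.7] 0.6272658248083686 plane120 [545.5 -30.9 120. ]
can [ 557.9 -114.2  116.8] 0.2496578097230538 plane120 [ 557.6 -113.6  120. ]
mat [500. 166.] [482. 275.] [ 646.3 -372.9   -1.9] 4.684272602471038
mat [527. 293.] [424. 353.] [ 374.8 -412.4    2. ] 2.3328483674870144
mat [468. 301.] [371. 325.] [ 362.4 -298.   -10.7] 18.548007050842042
mat [444. 174.] [482. 275.] [ 672.7 -312.9  -62.5] 98.60749660378708
strip [213. 187.] [275. 176.] [597.7 257.   16.7] 6.099831195494759
strip [188. 302.] [194. 199.] [357.8 300.8  10.1] 1.3822298970241107
strip [161. 298.] [190. 191.] [370.2 354.1  10.4] 8.730926507145966
strip [187. 182.] [266. 171.] [610.3 316.8   7.9] 6.076184608627029
far ((654.489990234375, -15.711639404296875), (5.3348493576049805, 297.8978576660156), 7.979802131652832)
near ((504.5994873046875, -36.8328857421875), (34.49951171875, 300.416015625), 7.998388290405273)
blue [534.6  52.8] 1.1542518422822852
yel [545.7 -30.5] 5.81036627381231
red [ 558.4 -113.5] 42.77521906966414
runner (289, 173, 112, 19) ((604.8114624023438, -25.73651885986328), (10.075125694274902, 229.62149047851562), 7.680808067321777) ((607.2071533203125, -26.608200073242188), (10.26137924194336, 233.8672332763672), 7.680789947509766)
runner (298, 179, 94, 15) ((594.3140258789062, -26.17072296142578), (5.126709461212158, 192.3529510498047), 7.77940034866333) ((596.5157470703125, -27.050392150878906), (5.221524238586426, 195.90966796875), 7.779415607452393)
runner (340, 193, 20, 5) ((576.145751953125, -35.828285217285156), (38.64521408081055, 8.216315269470215), 89.81804656982422) ((578.0112915039062, -36.88653564453125), (39.359779357910156, 8.368232727050781), 89.81803131103516)
```

Request:
{"method": "play_rows", "body": {"linear": [[0, 0, 0], [0, 0, 0], [0, 0, 0], [0, 0, 0], [0, 0, 0], [0, 0, 0], [0, 0, 0], [0, 0, 0], [0, 0, 0], [0, 0, 0]], "delta_rot": [[0, 0, 0.1005], [0, 0, 0.1005], [0, 0, 0.1005], [0, 0, 0.1005], [0, 0, 0.1005], [0, 0, 0.1005], [0, 0, 0.1005], [0, 0, 0.1005], [0, 0, 0.1005], [0, 0, 0.1005]], "jaw": 0.6}}

```text
t: 1.13
eef_pos: [278.8, 614.6, 251.5]
eef_rot: [3.141, -0.0, -1.436]
ft_force: [0.0, 0.5, 0.8]
finger_gap: 0.8
finger_force: 0.0
```

Request:
{"method": "play_rows", "body": {"linear": [[0.038, -0.00875, 0], [0.038, -0.00875, 0], [0.038, -0.00875, 0], [0.038, -0.00875, 0], [0.038, -0.00875, 0], [0.038, -0.00875, 0], [0.038, -0.00875, 0], [0.038, -0.00875, 0], [0.038, -0.00875, 0], [0.038, -0.00875, 0]], "delta_rot": [[0, 0, 0], [0, 0, 0], [0, 0, 0], [0, 0, 0], [0, 0, 0], [0, 0, 0], [0, 0, 0], [0, 0, 0], [0, 0, 0], [0, 0, 0]]}}

```text
t: 1.97
eef_pos: [418.7, 248.8, 251.9]
eef_rot: [-3.141, 0.001, -1.43]
ft_force: [1.7, 0.4, 0.8]
finger_gap: 0.803
finger_force: 0.0
```

Request:
{"method": "play_rows", "body": {"linear": [[0.038, -0.00875, 0], [0.038, -0.00875, 0], [0.038, -0.00875, 0], [0.038, -0.00875, 0], [0.038, -0.00875, 0], [0.038, -0.00875, 0], [0.038, -0.00875, 0], [0.038, -0.00875, 0], [0.038, -0.00875, 0], [0.038, -0.00875, 0]], "delta_rot": [[0, 0, 0], [0, 0, 0], [0, 0, 0], [0, 0, 0], [0, 0, 0], [0, 0, 0], [0, 0, 0], [0, 0, 0], [0, 0, 0], [0, 0, 0]]}}

```text
t: 2.8
eef_pos: [558.5, -115.5, 251.8]
eef_rot: [-3.141, 0.0, -1.431]
ft_force: [1.0, 1.9, 0.7]
finger_gap: 0.802
finger_force: 0.0
```

```bash
cat > d.py <<'E'
import sys
from h import *
a=[float(v) for v in sys.argv[1:]]
o=env.get_obs();p=o["eef_pos"];y=o["eef_rot"][2];c,s=np.cos(y),np.sin(y)
print("t",round(float(o["t"]),2),"pos",np.round(p,1),"rot",np.round(o["eef_rot"],3),"gap",round(float(o["finger_gap"])*88,1),"ff",round(float(o["finger_force"]),1),"F",np.round(o["ft_force"],1))
for i in range(0,len(a)-1,3):
    d=np.array(a[i:i+3])-p;print("tool delta",np.round([c*d[0]+s*d[1],s*d[0]-c*d[1],-d[2]],1));p=np.array(a[i:i+3])
if len(a)%3==1:print("rotz",round(-(a[-1]-y),4))
E
python3 d.py 557.9 -113.8 94 -1.431
```

```text
t 2.8 pos [ 558.5 -115.5  251.8] rot [-3.141  0.    -1.431] gap 70.5 ff 0.0 F [1.  1.9 0.7]
tool delta [ -1.7   0.4 157.8]
rotz 0.0003
```

Request:
{"method": "play_rows", "body": {"linear": [[-0.0017, 0.0004, 0.016], [0, 0, 0.018], [0, 0, 0.018], [0, 0, 0.018], [0, 0, 0.018], [0, 0, 0.018], [0, 0, 0.018], [0, 0, 0.016], [0, 0, 0.012], [0, 0, 0.006]], "delta_rot": [[0, 0, 0], [0, 0, 0], [0, 0, 0], [0, 0, 0], [0, 0, 0], [0, 0, 0], [0, 0, 0], [0, 0, 0], [0, 0, 0], [0, 0, 0]]}}

```text
t: 3.63
eef_pos: [556.6, -111.9, 91.9]
eef_rot: [3.139, 0.0, -1.431]
ft_force: [-0.2, -0.8, -0.2]
finger_gap: 0.804
finger_force: 0.0
```

Request:
{"method": "play_rows", "body": {"linear": [[0, 0, 0], [0, 0, 0], [0, 0, 0], [0, 0, 0], [0, 0, 0], [0, 0, 0], [0, 0, 0], [0, 0, 0], [0, 0, 0], [0, 0, 0]], "delta_rot": [[0, 0, 0], [0, 0, 0], [0, 0, 0], [0, 0, 0], [0, 0, 0], [0, 0, 0], [0, 0, 0], [0, 0, 0], [0, 0, 0], [0, 0, 0]], "jaw": -1}}

```text
t: 4.47
eef_pos: [558.1, -111.8, 94.5]
eef_rot: [-3.14, -0.0, -1.431]
ft_force: [-1.5, -0.3, 5.7]
finger_gap: 0.563
finger_force: 30.0
```

```bash
python3 d.py 557.9 -113.8 250 596 -316.5 250 596 -316.5 89
```

```text
t 4.47 pos [ 558.1 -111.8   94.5] rot [-3.14  -0.    -1.431] gap 49.6 ff 30.0 F [-1.5 -0.3  5.7]
tool delta [   1.9    0.4 -155.5]
tool delta [206.   -9.4  -0. ]
tool delta [  0.  -0. 161.]
```

Request:
{"method": "play_rows", "body": {"linear": [[0, 0, -0.008], [0, 0, -0.016], [0, 0, -0.02], [0, 0, -0.022], [0, 0, -0.022], [0, 0, -0.022], [0, 0, -0.02], [0, 0, -0.016], [0, 0, -0.008], [0, 0, -0.002]], "delta_rot": [[0, 0, 0], [0, 0, 0], [0, 0, 0], [0, 0, 0], [0, 0, 0], [0, 0, 0], [0, 0, 0], [0, 0, 0], [0, 0, 0], [0, 0, 0]]}}

```text
t: 5.3
eef_pos: [557.9, -111.8, 251.1]
eef_rot: [-3.139, 0.0, -1.431]
ft_force: [-0.3, -0.6, -2.9]
finger_gap: 0.568
finger_force: 30.0
```

Request:
{"method": "play_rows", "body": {"linear": [[0.01, 0, 0], [0.02, -0.001, 0], [0.03, -0.0015, 0], [0.034, -0.0015, 0], [0.034, -0.0015, 0], [0.03, -0.0015, 0], [0.025, -0.0015, 0], [0.015, -0.001, 0], [0.008, 0, 0], [0, 0, 0]], "delta_rot": [[0, 0, 0], [0, 0, 0], [0, 0, 0], [0, 0, 0], [0, 0, 0], [0, 0, 0], [0, 0, 0], [0, 0, 0], [0, 0, 0], [0, 0, 0]]}}

```text
t: 6.13
eef_pos: [595.0, -316.0, 247.6]
eef_rot: [3.139, 0.001, -1.433]
ft_force: [-0.1, -0.3, -3.0]
finger_gap: 0.569
finger_force: 30.0
```

Request:
{"method": "play_rows", "body": {"linear": [[0, 0, 0.01], [0, 0, 0.02], [0, 0, 0.026], [0, 0, 0.026], [0, 0, 0.024], [0, 0, 0.02], [0, 0, 0.014], [0, 0, 0.01], [0, 0, 0.005], [0, 0, 0]], "delta_rot": [[0, 0, 0], [0, 0, 0], [0, 0, 0], [0, 0, 0], [0, 0, 0], [0, 0, 0], [0, 0, 0], [0, 0, 0], [0, 0, 0], [0, 0, 0]]}}

```text
t: 6.97
eef_pos: [595.1, -313.6, 93.4]
eef_rot: [3.14, 0.001, -1.43]
ft_force: [0.2, 0.2, -2.3]
finger_gap: 0.568
finger_force: 30.0
```

```bash
python3 d.py 596 -316.5 88
python3 - <<'E'
from h import *
o=np.hstack([get_image("top")[80:340,250:550],get_image("side")[80:340,250:550]]);cv2.imwrite("pics/p1.png",cv2.resize(o,None,fx=1.3,fy=1.3)[:,:,::-1])
E
```

```text
t 6.97 pos [ 595.1 -313.6   93.4] rot [ 3.14e+00  1.00e-03 -1.43e+00] gap 50.0 ff 30.0 F [ 0.2  0.2 -2.3]
tool delta [ 3.  -0.4  5.4]
```

View pics/p1.png

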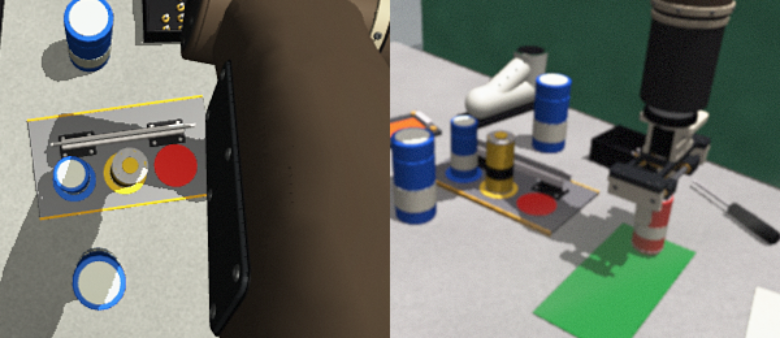

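The can is gripped upright, just above the mat's far end, and its red disc is now bare at crop (176,166). I lower the last few millimetres and release.

Request:
{"method": "play_rows", "body": {"linear": [[0, 0, 0.002], [0, 0, 0.001], [0, 0, 0.001], [0, 0, 0.001], [0, 0, 0.0005], [0, 0, 0], [0, 0, 0], [0, 0, 0], [0, 0, 0], [0, 0, 0]], "delta_rot": [[0, 0, 0], [0, 0, 0], [0, 0, 0], [0, 0, 0], [0, 0, 0], [0, 0, 0], [0, 0, 0], [0, 0, 0], [0, 0, 0], [0, 0, 0]]}}

```text
t: 7.9
eef_pos: [595.7, -314.5, 89.1]
eef_rot: [3.142, -0.0, -1.431]
ft_force: [0.3, -0.9, -3.4]
finger_gap: 0.567
finger_force: 30.0
```

Request:
{"method": "play_rows", "body": {"linear": [[0, 0, 0], [0, 0, 0], [0, 0, 0], [0, 0, 0], [0, 0, 0], [0, 0, 0], [0, 0, 0], [0, 0, 0], [0, 0, 0], [0, 0, 0]], "delta_rot": [[0, 0, 0], [0, 0, 0], [0, 0, 0], [0, 0, 0], [0, 0, 0], [0, 0, 0], [0, 0, 0], [0, 0, 0], [0, 0, 0], [0, 0, 0]], "jaw": 0.6}}

```text
t: 8.73
eef_pos: [595.7, -314.5, 89.1]
eef_rot: [-3.142, -0.0, -1.431]
ft_force: [0.0, 0.8, 0.7]
finger_gap: 0.799
finger_force: 0.0
```

Request:
{"method": "play_rows", "body": {"linear": [[0, 0, -0.008], [0, 0, -0.016], [0, 0, -0.022], [0, 0, -0.024], [0, 0, -0.024], [0, 0, -0.022], [0, 0, -0.02], [0, 0, -0.016], [0, 0, -0.008], [0, 0, 0]], "delta_rot": [[0, 0, 0], [0, 0, 0], [0, 0, 0], [0, 0, 0], [0, 0, 0], [0, 0, 0], [0, 0, 0], [0, 0, 0], [0, 0, 0], [0, 0, 0]]}}

```text
t: 9.57
eef_pos: [596.5, -314.8, 251.9]
eef_rot: [-3.138, -0.002, -1.431]
ft_force: [0.5, 0.2, 0.0]
finger_gap: 0.802
finger_force: 0.0
```

```bash
python3 d.py 545.8 -31 250 545.8 -31 94 545.8 -31 250 502 -330 250 502 -330 94
python3 - <<'E'
from h import *
T=get_image("top");S=get_image("side")
cv2.imwrite("pics/p2.png",np.hstack([T[80:340,250:550],S[80:340,250:550]])[:,:,::-1])
H=hsv(T).astype(int);m=((H[...,0]<5)|(H[...,0]>174))&(H[...,1]>150)&(H[...,2]>50)
for c in blobs(m,200): print(cv2.boundingRect(c),rect("top",c,10))
E
```

```text
t 9.57 pos [ 596.5 -314.8  251.9] rot [-3.138e+00 -2.000e-03 -1.431e+00] gap 70.6 ff 0.0 F [0.5 0.2 0. ]
tool delta [-288.1   10.5    1.9]
tool delta [  0.  -0. 156.]
tool delta [   0.   -0. -156.]
tool delta [289.9  85.1  -0. ]
tool delta [  0.  -0. 156.]
(369, 191, 33, 33) ((556.4081420898438, -115.64574432373047), (68.93180847167969, 69.43370056152344), 88.83303833007812)
```

Request:
{"method": "play_rows", "body": {"linear": [[-0.018, 0.0005, 0], [-0.036, 0.0015, 0], [-0.04, 0.0015, 0], [-0.04, 0.0015, 0], [-0.04, 0.0015, 0], [-0.04, 0.0015, 0], [-0.036, 0.001, 0], [-0.024, 0.001, 0], [-0.014, 0.0005, 0], [0, 0, 0]], "delta_rot": [[0, 0, 0], [0, 0, 0], [0, 0, 0], [0, 0, 0], [0, 0, 0], [0, 0, 0], [0, 0, 0], [0, 0, 0], [0, 0, 0], [0, 0, 0]]}}

```text
t: 10.5
eef_pos: [544.0, -28.4, 247.8]
eef_rot: [3.14, 0.0, -1.428]
ft_force: [0.7, -0.3, 0.4]
finger_gap: 0.801
finger_force: 0.0
```

Request:
{"method": "play_rows", "body": {"linear": [[0, 0, 0.008], [0, 0, 0.018], [0, 0, 0.022], [0, 0, 0.024], [0, 0, 0.024], [0, 0, 0.022], [0, 0, 0.018], [0, 0, 0.012], [0, 0, 0.006], [0, 0, 0.002]], "delta_rot": [[0, 0, 0], [0, 0, 0], [0, 0, 0], [0, 0, 0], [0, 0, 0], [0, 0, 0], [0, 0, 0], [0, 0, 0], [0, 0, 0], [0, 0, 0]]}}

```text
t: 11.33
eef_pos: [543.9, -32.0, 90.9]
eef_rot: [3.138, -0.0, -1.432]
ft_force: [-0.9, -0.3, 0.2]
finger_gap: 0.796
finger_force: 0.0
```

Request:
{"method": "play_rows", "body": {"linear": [[0, 0, 0], [0, 0, 0], [0, 0, 0], [0, 0, 0], [0, 0, 0], [0, 0, 0], [0, 0, 0], [0, 0, 0], [0, 0, 0], [0, 0, 0]], "delta_rot": [[0, 0, 0], [0, 0, 0], [0, 0, 0], [0, 0, 0], [0, 0, 0], [0, 0, 0], [0, 0, 0], [0, 0, 0], [0, 0, 0], [0, 0, 0]], "jaw": -1}}

```text
t: 12.17
eef_pos: [545.7, -30.7, 93.8]
eef_rot: [-3.14, -0.0, -1.43]
ft_force: [-0.5, -0.2, 6.4]
finger_gap: 0.581
finger_force: 30.0
```

```bash
python3 d.py 545.8 -31 250 502 -330 250 502 -330 88
```

```text
t 12.17 pos [545.7 -30.7  93.8] rot [-3.14 -0.   -1.43] gap 51.1 ff 30.0 F [-0.5 -0.2  6.4]
tool delta [ 3.000e-01 -1.000e-01 -1.562e+02]
tool delta [289.9  85.2  -0. ]
tool delta [  0.  -0. 162.]
```

View pics/p2.png

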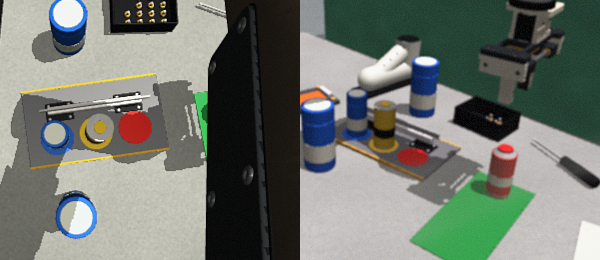

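The can (side crop 503,172) stands upright on the mat. The tin is gripped.

Request:
{"method": "play_rows", "body": {"linear": [[0, 0, -0.008], [0, 0, -0.016], [0, 0, -0.02], [0, 0, -0.022], [0, 0, -0.022], [0, 0, -0.022], [0, 0, -0.02], [0, 0, -0.016], [0, 0, -0.008], [0, 0, -0.002]], "delta_rot": [[0, 0, 0], [0, 0, 0], [0, 0, 0], [0, 0, 0], [0, 0, 0], [0, 0, 0], [0, 0, 0], [0, 0, 0], [0, 0, 0], [0, 0, 0]]}}

```text
t: 13.0
eef_pos: [545.3, -30.6, 250.4]
eef_rot: [-3.14, 0.001, -1.431]
ft_force: [-0.3, 0.4, -3.5]
finger_gap: 0.576
finger_force: 30.0
```

Request:
{"method": "play_rows", "body": {"linear": [[0.018, 0.005, 0], [0.034, 0.01, 0], [0.038, 0.011, 0], [0.039, 0.0115, 0], [0.039, 0.0115, 0], [0.038, 0.0115, 0], [0.036, 0.0105, 0], [0.028, 0.008, 0], [0.014, 0.004, 0], [0.006, 0.002, 0]], "delta_rot": [[0, 0, 0], [0, 0, 0], [0, 0, 0], [0, 0, 0], [0, 0, 0], [0, 0, 0], [0, 0, 0], [0, 0, 0], [0, 0, 0], [0, 0, 0]]}}

```text
t: 13.83
eef_pos: [499.9, -331.7, 246.9]
eef_rot: [3.139, 0.002, -1.434]
ft_force: [0.1, 0.8, -3.5]
finger_gap: 0.577
finger_force: 30.0
```

Request:
{"method": "play_rows", "body": {"linear": [[0, 0, 0.01], [0, 0, 0.02], [0, 0, 0.026], [0, 0, 0.026], [0, 0, 0.024], [0, 0, 0.02], [0, 0, 0.015], [0, 0, 0.01], [0, 0, 0.005], [0, 0, 0.002]], "delta_rot": [[0, 0, 0], [0, 0, 0], [0, 0, 0], [0, 0, 0], [0, 0, 0], [0, 0, 0], [0, 0, 0], [0, 0, 0], [0, 0, 0], [0, 0, 0]]}}

```text
t: 14.67
eef_pos: [501.1, -328.9, 89.9]
eef_rot: [3.14, 0.001, -1.43]
ft_force: [0.7, 0.3, -3.4]
finger_gap: 0.576
finger_force: 30.0
```

Request:
{"method": "play_rows", "body": {"linear": [[0, 0, 0.001], [0, 0, 0.001], [0, 0, 0.001], [0, 0, 0.0005], [0, 0, 0], [0, 0, 0], [0, 0, 0], [0, 0, 0], [0, 0, 0], [0, 0, 0]], "delta_rot": [[0, 0, 0], [0, 0, 0], [0, 0, 0], [0, 0, 0], [0, 0, 0], [0, 0, 0], [0, 0, 0], [0, 0, 0], [0, 0, 0], [0, 0, 0]]}}

```text
t: 15.5
eef_pos: [501.4, -329.8, 87.6]
eef_rot: [3.142, -0.0, -1.431]
ft_force: [0.0, 0.8, -2.8]
finger_gap: 0.577
finger_force: 30.0
```

```bash
python3 d.py 502 -330 87
```

```text
t 15.5 pos [ 501.4 -329.8   87.6] rot [ 3.142 -0.    -1.431] gap 50.8 ff 30.0 F [ 0.   0.8 -2.8]
tool delta [ 0.3 -0.6  0.6]
```

Request:
{"method": "play_rows", "body": {"linear": [[0, 0, 0], [0, 0, 0], [0, 0, 0], [0, 0, 0], [0, 0, 0], [0, 0, 0], [0, 0, 0], [0, 0, 0], [0, 0, 0], [0, 0, 0]], "delta_rot": [[0, 0, 0], [0, 0, 0], [0, 0, 0], [0, 0, 0], [0, 0, 0], [0, 0, 0], [0, 0, 0], [0, 0, 0], [0, 0, 0], [0, 0, 0]], "jaw": 0.6}}

```text
t: 16.33
eef_pos: [501.4, -329.8, 87.6]
eef_rot: [3.142, 0.0, -1.431]
ft_force: [0.2, 0.1, -0.1]
finger_gap: 0.804
finger_force: 0.0
```

Request:
{"method": "play_rows", "body": {"linear": [[0, 0, -0.008], [0, 0, -0.016], [0, 0, -0.022], [0, 0, -0.024], [0, 0, -0.024], [0, 0, -0.024], [0, 0, -0.02], [0, 0, -0.016], [0, 0, -0.008], [0, 0, 0]], "delta_rot": [[0, 0, 0], [0, 0, 0], [0, 0, 0], [0, 0, 0], [0, 0, 0], [0, 0, 0], [0, 0, 0], [0, 0, 0], [0, 0, 0], [0, 0, 0]]}}

```text
t: 17.17
eef_pos: [502.2, -330.2, 252.1]
eef_rot: [-3.138, -0.002, -1.431]
ft_force: [0.5, -0.2, 0.6]
finger_gap: 0.802
finger_force: 0.0
```

```bash
python3 d.py 534.2 53.3 250 534.2 53.3 94 534.2 53.3 250 408 -343.5 250
```

```text
t 17.17 pos [ 502.2 -330.2  252.1] rot [-3.138e+00 -2.000e-03 -1.431e+00] gap 70.5 ff 0.0 F [ 0.5 -0.2  0.6]
tool delta [-375.2  -85.3    2.1]
tool delta [  0.  -0. 156.]
tool delta [   0.   -0. -156.]
tool delta [375.3 180.4  -0. ]
```

Request:
{"method": "play_rows", "body": {"linear": [[-0.037, -0.0085, 0], [-0.039, -0.009, 0], [-0.039, -0.009, 0], [-0.039, -0.009, 0], [-0.039, -0.009, 0], [-0.039, -0.009, 0], [-0.039, -0.009, 0], [-0.039, -0.009, 0], [-0.037, -0.0085, 0], [-0.028, -0.006, 0]], "delta_rot": [[0, 0, 0], [0, 0, 0], [0, 0, 0], [0, 0, 0], [0, 0, 0], [0, 0, 0], [0, 0, 0], [0, 0, 0], [0, 0, 0], [0, 0, 0]]}}

```text
t: 18.0
eef_pos: [533.6, 56.2, 248.4]
eef_rot: [3.14, -0.0, -1.43]
ft_force: [0.4, -0.3, 0.4]
finger_gap: 0.802
finger_force: 0.0
```

Request:
{"method": "play_rows", "body": {"linear": [[0, 0, 0.005], [0, 0, 0.015], [0, 0, 0.024], [0, 0, 0.026], [0, 0, 0.026], [0, 0, 0.024], [0, 0, 0.018], [0, 0, 0.012], [0, 0, 0.005], [0, 0, 0]], "delta_rot": [[0, 0, 0], [0, 0, 0], [0, 0, 0], [0, 0, 0], [0, 0, 0], [0, 0, 0], [0, 0, 0], [0, 0, 0], [0, 0, 0], [0, 0, 0]]}}

```text
t: 18.83
eef_pos: [532.9, 52.8, 92.6]
eef_rot: [3.138, -0.001, -1.431]
ft_force: [0.1, -0.0, 0.3]
finger_gap: 0.8
finger_force: 0.0
```

Request:
{"method": "play_rows", "body": {"linear": [[0, 0, 0], [0, 0, 0], [0, 0, 0], [0, 0, 0], [0, 0, 0], [0, 0, 0], [0, 0, 0], [0, 0, 0], [0, 0, 0], [0, 0, 0]], "delta_rot": [[0, 0, 0], [0, 0, 0], [0, 0, 0], [0, 0, 0], [0, 0, 0], [0, 0, 0], [0, 0, 0], [0, 0, 0], [0, 0, 0], [0, 0, 0]], "jaw": -1}}

```text
t: 19.67
eef_pos: [534.6, 53.7, 95.3]
eef_rot: [-3.14, 0.0, -1.43]
ft_force: [-2.1, 0.3, 6.9]
finger_gap: 0.593
finger_force: 30.0
```

```bash
python3 d.py 534.2 53.3 250 408 -343.5 250 408 -343.5 87.5
```

```text
t 19.67 pos [534.6  53.7  95.3] rot [-3.14  0.   -1.43] gap 52.2 ff 30.0 F [-2.1  0.3  6.9]
tool delta [   0.3    0.4 -154.7]
tool delta [375.2 180.5  -0. ]
tool delta [  0.   -0.  162.5]
```

Request:
{"method": "play_rows", "body": {"linear": [[0, 0, -0.008], [0, 0, -0.016], [0, 0, -0.02], [0, 0, -0.022], [0, 0, -0.022], [0, 0, -0.022], [0, 0, -0.02], [0, 0, -0.016], [0, 0, -0.008], [0, 0, 0]], "delta_rot": [[0, 0, 0], [0, 0, 0], [0, 0, 0], [0, 0, 0], [0, 0, 0], [0, 0, 0], [0, 0, 0], [0, 0, 0], [0, 0, 0], [0, 0, 0]]}}

```text
t: 20.5
eef_pos: [534.8, 53.8, 250.4]
eef_rot: [-3.139, 0.001, -1.431]
ft_force: [-0.2, -0.2, -2.8]
finger_gap: 0.589
finger_force: 30.0
```

Request:
{"method": "play_rows", "body": {"linear": [[0.02, 0.01, 0], [0.034, 0.016, 0], [0.036, 0.0175, 0], [0.036, 0.0175, 0], [0.036, 0.0175, 0], [0.036, 0.0175, 0], [0.036, 0.0175, 0], [0.036, 0.0175, 0], [0.036, 0.0175, 0], [0.034, 0.0155, 0]], "delta_rot": [[0, 0, 0], [0, 0, 0], [0, 0, 0], [0, 0, 0], [0, 0, 0], [0, 0, 0], [0, 0, 0], [0, 0, 0], [0, 0, 0], [0, 0, 0]]}}

```text
t: 21.33
eef_pos: [417.4, -307.4, 247.2]
eef_rot: [3.14, 0.001, -1.431]
ft_force: [1.0, -0.2, -2.0]
finger_gap: 0.586
finger_force: 30.0
```

Request:
{"method": "play_rows", "body": {"linear": [[0.02, 0.01, 0], [0.011, 0.0045, 0], [0.004, 0.002, 0.004], [0, 0, 0.01], [0, 0, 0.02], [0, 0, 0.026], [0, 0, 0.026], [0, 0, 0.024], [0, 0, 0.016], [0, 0, 0.01]], "delta_rot": [[0, 0, 0], [0, 0, 0], [0, 0, 0], [0, 0, 0], [0, 0, 0], [0, 0, 0], [0, 0, 0], [0, 0, 0], [0, 0, 0], [0, 0, 0]]}}

```text
t: 22.17
eef_pos: [406.7, -340.9, 109.4]
eef_rot: [3.138, 0.003, -1.43]
ft_force: [-0.6, 0.9, -3.4]
finger_gap: 0.588
finger_force: 30.0
```

Request:
{"method": "play_rows", "body": {"linear": [[0, 0, 0.008], [0, 0, 0.006], [0, 0, 0.004], [0, 0, 0.002], [0, 0, 0.0005], [0, 0, 0], [0, 0, 0], [0, 0, 0], [0, 0, 0], [0, 0, 0]], "delta_rot": [[0, 0, 0], [0, 0, 0], [0, 0, 0], [0, 0, 0], [0, 0, 0], [0, 0, 0], [0, 0, 0], [0, 0, 0], [0, 0, 0], [0, 0, 0]]}}

```text
t: 23.0
eef_pos: [407.9, -343.1, 92.3]
eef_rot: [-3.141, -0.0, -1.431]
ft_force: [0.4, 0.9, -2.6]
finger_gap: 0.59
finger_force: 30.0
```

```bash
python3 d.py 408 -343.5 88.5
```

```text
t 23.0 pos [ 407.9 -343.1   92.3] rot [-3.141 -0.    -1.431] gap 52.0 ff 30.0 F [ 0.4  0.9 -2.6]
tool delta [ 0.5 -0.   3.8]
```

Request:
{"method": "play_rows", "body": {"linear": [[0, 0, 0.001], [0, 0, 0.001], [0, 0, 0.001], [0, 0, 0.0008], [0, 0, 0], [0, 0, 0], [0, 0, 0], [0, 0, 0], [0, 0, 0], [0, 0, 0]], "delta_rot": [[0, 0, 0], [0, 0, 0], [0, 0, 0], [0, 0, 0], [0, 0, 0], [0, 0, 0], [0, 0, 0], [0, 0, 0], [0, 0, 0], [0, 0, 0]]}}

```text
t: 23.83
eef_pos: [407.8, -343.0, 88.4]
eef_rot: [3.142, -0.0, -1.431]
ft_force: [-2.3, 0.8, 2.4]
finger_gap: 0.59
finger_force: 30.0
```

Request:
{"method": "play_rows", "body": {"linear": [[0, 0, 0], [0, 0, 0], [0, 0, 0], [0, 0, 0], [0, 0, 0], [0, 0, 0], [0, 0, 0], [0, 0, 0], [0, 0, 0], [0, 0, 0]], "delta_rot": [[0, 0, 0], [0, 0, 0], [0, 0, 0], [0, 0, 0], [0, 0, 0], [0, 0, 0], [0, 0, 0], [0, 0, 0], [0, 0, 0], [0, 0, 0]], "jaw": 0.6}}

```text
t: 24.67
eef_pos: [407.8, -343.0, 88.3]
eef_rot: [-3.142, 0.0, -1.431]
ft_force: [0.2, 0.8, 0.7]
finger_gap: 0.801
finger_force: 0.0
```

Request:
{"method": "play_rows", "body": {"linear": [[0, 0, -0.008], [0, 0, -0.016], [0, 0, -0.022], [0, 0, -0.024], [0, 0, -0.024], [0, 0, -0.024], [0, 0, -0.02], [0, 0, -0.016], [0, 0, -0.008], [0, 0, 0]], "delta_rot": [[0, 0, 0], [0, 0, 0], [0, 0, 0], [0, 0, 0], [0, 0, 0], [0, 0, 0], [0, 0, 0], [0, 0, 0], [0, 0, 0], [0, 0, 0]]}}

```text
t: 25.5
eef_pos: [408.5, -343.4, 252.6]
eef_rot: [-3.138, -0.002, -1.431]
ft_force: [-0.2, -0.0, -0.6]
finger_gap: 0.796
finger_force: 0.0
```

```bash
cat > b.py <<'E'
from h import *
np.set_printoptions(precision=1,suppress=True)
T=get_image("top");S=get_image("side");cv2.imwrite("pics/_T.png",T[:,:,::-1]);cv2.imwrite("pics/_S.png",S[:,:,::-1])
f=lambda H,a,b,s,v:(H[...,0]>a)&(H[...,0]<b)&(H[...,1]>s)&(H[...,2]>v)
HT=hsv(T).astype(int);HS=hsv(S).astype(int)
def sub(m,x0,x1,y0,y1):
    q=np.zeros_like(m);q[y0:y1,x0:x1]=m[y0:y1,x0:x1];return q
red=lambda H:((H[...,0]<5)|(H[...,0]>174))&(H[...,1]>140)&(H[...,2]>50)
for nm,b,bs in(("blue",f(HT,105,125,150,40),f(HS,105,125,130,40)),("yel",f(HT,18,35,100,50),f(HS,18,35,100,50)),("red",red(HT),red(HS))):
    q=sub(b,286,412,186,233);qs=sub(bs,288,382,200,247)
    e=[cv2.fitEllipse(blobs(x,60)[0])[0] for x in(q,qs)]
    P=np.array([plane("top",p,10)[:2] for p in blobs(q,60)[0][:,0]],np.float32)
    print(nm,np.round(e,1),*tri(e[1],e[0]),plane("top",e[0],10),cv2.minEnclosingCircle(P))
m=(HT[...,1]<70)&(HT[...,2]>140)
for c in blobs(sub(m,285,405,168,200),10):
    r=cv2.minAreaRect(c);print("runner",np.round(r,1) if 0 else r,rect("top",c,58))
E
python3 d.py; python3 b.py; python3 -c "
from h import *
T=cv2.imread('pics/_T.png');S=cv2.imread('pics/_S.png')
a=cv2.resize(T[145:255,265:425],(800,550)[:2]);b=S[165:260,270:430]
cv2.imwrite('pics/p3.png',np.vstack([cv2.resize(T[155:235,270:420],(600,320)),cv2.resize(S[175:250,270:410],(500,268)).__class__(1) if 0 else cv2.copyMakeBorder(cv2.resize(S[130:250,270:480],(490,280)),0,0,0,110,0)]))"
```

```text
t 25.5 pos [ 408.5 -343.4  252.6] rot [-3.138e+00 -2.000e-03 -1.431e+00] gap 70.0 ff 0.0 F [-0.2 -0.  -0.6]
blue [[306.5 217.5]
 [306.8 212.7]] [534.2  53.6   6.7] 0.0028228795800652887 [534.   53.4  10. ] ((533.4678344726562, 53.483089447021484), 35.52386474609375)
yel [[345.7 212.3]
 [333.1 224.3]] [544.9 -30.8   6.8] 0.750559353989383 [544.9 -30.8  10. ] ((544.9445190429688, -30.901090621948242), 36.19034194946289)
red [[384.5 206.9]
 [362.8 236.4]] [ 557.  -115.2    7.3] 0.7838520556222258 [ 556.4 -114.5   10. ] ((556.815185546875, -114.30909729003906), 35.9168586730957)
runner ((346.5, 183.5), (31.0, 115.0), 90.0) ((603.4239501953125, -30.38983154296875), (234.41261291503906, 64.45330810546875), 88.10879516601562)
runner ((359.0, 194.5), (9.0, 28.0), 90.0) ((577.1224975585938, -55.27085494995117), (57.00652313232422, 18.491073608398438), 89.81912994384766)
```

View pics/p3.png

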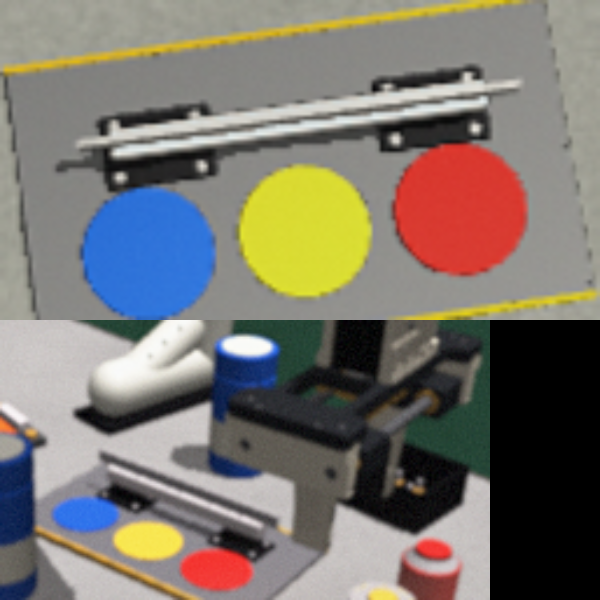

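Run:
```python
from h import *
np.set_printoptions(precision=1,suppress=True)
q=lambda x,y:(270+x/4-.4,155+y/4-.4)
L,R=[plane("top",q(*p),12) for p in((157,147),(431,108))];print("feet",L,R,(L+R)/2,np.hypot(*(L-R)[:2]),np.degrees(np.arctan2(*(L-R)[1::-1])))
T=cv2.cvtColor(cv2.imread("pics/_T.png"),cv2.COLOR_BGR2GRAY).astype(float)
S=cv2.imread("pics/_S.png")
P=[]
for u in range(292,399,3):
    g=191.2-(u-290)*15/110;v=np.arange(int(g)-4,int(g)+3);w=T[v,u]-T[int(g)-5,u]
    # upper edge subpixel
    k=np.argmax(np.diff(T[int(g)-5:int(g)+3,u]));d=np.diff(T[int(g)-5:int(g)+3,u]);a=d[max(k-1,0):k+2].clip(0);P.append((u,int(g)-5+max(k-1,0)+.5+(a*np.arange(len(a))).sum()/a.sum()))
P=np.array(P);X=np.array([plane("top",p,58)[:2] for p in P]);vx,vy,x0,y0=cv2.fitLine(X.astype(np.float32),cv2.DIST_HUBER,0,.5,.01).ravel()
print("far edge line at y=-25:",x0+(-25-y0)*vx/vy,"ang",np.degrees(np.arctan2(abs(vy),vx*np.sign(vy))),"res",np.std((X-[x0,y0])@[vy,-vx]))
for p in((80,145),(521,86)):print("ends",plane("top",q(*p),58))
# side view: runner ends in side crop scale 490/210
s=lambda x,y:(270+x/2.333,130+(y-320)/2.333)
print(tri(s(102,457),q(80,145)),tri(s(277,519),q(521,86)))
```

```text
feet [590.5  48.5  12. ] [ 611.4 -100.2   12. ] [601.  -25.8  12. ] 150.07339568466327 98.00198179298127
far edge line at y=-25: 604.9029 ang 97.98269 res 4.206269769272782
ends [585.1  86.2  58. ]
ends [ 614.9 -139.5   58. ]
(array([587.7,  86.9,  43.9]), np.float64(1.491108526985187)) (array([ 615.7, -140.5,   52.3]), np.float64(0.7438452904975436))
```

Request:
{"method": "play_rows", "body": {"linear": [[-0.0258, -0.0212, 0], [-0.0298, -0.0245, 0], [-0.0298, -0.0245, 0], [-0.0298, -0.0245, 0], [-0.0298, -0.0245, 0], [-0.0298, -0.0245, 0], [-0.0298, -0.0245, 0], [-0.0298, -0.0245, 0], [-0.0298, -0.0245, 0], [-0.0228, -0.0186, 0]], "delta_rot": [[0, 0, 0], [0, 0, 0], [0, 0, 0], [0, 0, 0], [0, 0, 0], [0, 0, 0], [0, 0, 0], [0, 0, 0], [0, 0, 0], [0, 0, 0]], "jaw": 0.1}}

```text
t: 26.43
eef_pos: [601.7, -23.4, 248.3]
eef_rot: [3.139, -0.0, -1.43]
ft_force: [-0.0, -0.9, 0.0]
finger_gap: 0.548
finger_force: 0.0
```

Request:
{"method": "play_rows", "body": {"linear": [[0, 0, 0.005], [0, 0, 0.015], [0, 0, 0.024], [0, 0, 0.028], [0, 0, 0.028], [0, 0, 0.024], [0, 0, 0.016], [0, 0, 0.01], [0, 0, 0], [0, 0, 0]], "delta_rot": [[0, 0, 0], [0, 0, 0], [0, 0, 0], [0, 0, 0], [0, 0, 0], [0, 0, 0], [0, 0, 0], [0, 0, 0], [0, 0, 0], [0, 0, 0]]}}

```text
t: 27.27
eef_pos: [600.9, -26.1, 99.7]
eef_rot: [3.14, -0.0, -1.431]
ft_force: [0.1, 0.3, 0.7]
finger_gap: 0.547
finger_force: 0.0
```

```bash
python3 d.py 601.3 -26 41 -1.431
```

```text
t 27.27 pos [600.9 -26.1  99.7] rot [ 3.14  -0.    -1.431] gap 48.1 ff 0.0 F [0.1 0.3 0.7]
tool delta [-0.1 -0.4 58.7]
rotz 0.0002
```

Request:
{"method": "play_rows", "body": {"linear": [[0, 0, 0.007], [0, 0, 0.01], [0, 0, 0.01], [0, 0, 0.01], [0, 0, 0.009], [0, 0, 0.007], [0, 0, 0.004], [0, 0, 0.0015], [0, 0, 0], [0, 0, 0]], "delta_rot": [[0, 0, 0], [0, 0, 0], [0, 0, 0], [0, 0, 0], [0, 0, 0], [0, 0, 0], [0, 0, 0], [0, 0, 0], [0, 0, 0], [0, 0, 0]]}}

```text
t: 28.1
eef_pos: [601.5, -25.8, 42.0]
eef_rot: [-3.141, -0.0, -1.431]
ft_force: [0.2, -0.3, -0.5]
finger_gap: 0.549
finger_force: 0.0
```

Request:
{"method": "play_rows", "body": {"linear": [[0, 0, 0], [0, 0, 0], [0, 0, 0], [0, 0, 0], [0, 0, 0], [0, 0, 0], [0, 0, 0], [0, 0, 0], [0, 0, 0], [0, 0, 0]], "delta_rot": [[0, 0, 0], [0, 0, 0], [0, 0, 0], [0, 0, 0], [0, 0, 0], [0, 0, 0], [0, 0, 0], [0, 0, 0], [0, 0, 0], [0, 0, 0]], "jaw": -1}}

```text
t: 28.93
eef_pos: [601.3, -25.9, 41.9]
eef_rot: [-3.141, -0.0, -1.431]
ft_force: [-0.4, 0.2, 2.5]
finger_gap: 0.181
finger_force: 30.0
```

```bash
python3 d.py 601.3 -26 120
python3 - <<'E'
from h import *
T=get_image("top");H=hsv(T).astype(int)
m=(H[...,0]>4)&(H[...,0]<17)&(H[...,1]>150)&(H[...,2]>90);m[:,:140]=0;m[:,240:]=0
c=blobs(m,300)[0];print(rect("top",c,12),cv2.contourArea(c))
M=cv2.moments(c);print(plane("top",(M["m10"]/M["m00"],M["m01"]/M["m00"]),12))
S=get_image("side");H=hsv(S).astype(int);m=(H[...,0]>4)&(H[...,0]<17)&(H[...,1]>150)&(H[...,2]>90);m[:,:175]=0;m[:,300:]=0;m[:166]=0
c=blobs(m,200)[0];print(cv2.boundingRect(c),rect("side",c,12))
E
```

```text
t 28.93 pos [601.3 -25.9  41.9] rot [-3.141 -0.    -1.431] gap 15.9 ff 30.0 F [-0.4  0.2  2.5]
tool delta [  0.1   0.  -78.1]Traceback (most recent call last):
  File "<stdin>", line 4, in <module>
IndexError: list index out of range
```

Request:
{"method": "play_rows", "body": {"linear": [[0, 0, -0.01], [0, 0, -0.02], [0, 0, -0.025], [0, 0, -0.027], [0, 0, -0.027], [0, 0, -0.027], [0, 0, -0.027], [0, 0, -0.025], [0, 0, -0.014], [0, 0, -0.006]], "delta_rot": [[0, 0, 0], [0, 0, 0], [0, 0, 0], [0, 0, 0], [0, 0, 0], [0, 0, 0], [0, 0, 0], [0, 0, 0], [0, 0, 0], [0, 0, 0]]}}

```text
t: 29.82
eef_pos: [601.9, -25.8, 252.9]
eef_rot: [-3.138, 0.0, -1.431]
ft_force: [0.4, 0.1, -2.6]
finger_gap: 0.18
finger_force: 30.0
```

```bash
python3 d.py 484.2 307.1 250 -0.1815
python3 - <<'E'
from h import *
T=get_image("top");S=get_image("side")
cv2.imwrite("pics/p4.png",np.hstack([T[:,:420],S[:,150:500]])[:,:,::-1])
print(hsv(T)[243,180:195:3])
H=hsv(T).astype(int);m=(H[...,0]>3)&(H[...,0]<18)&(H[...,1]>150)&(H[...,2]>60);m[:,:145]=0;m[:,235:]=0
for c in blobs(m,50)[:4]:print(rect("top",c,12),cv2.contourArea(c))
E
```

```text
t 29.82 pos [601.9 -25.8 252.9] rot [-3.138  0.    -1.431] gap 15.9 ff 30.0 F [ 0.4  0.1 -2.6]
tool delta [-346.1   70.     2.9]
rotz -1.2491
[[ 15  89  40]
 [ 20  83  37]
 [ 12 219 178]
 [ 12 218 193]
 [ 12 219 193]]
((506.7400817871094, 302.3476867675781), (60.3079719543457, 204.08770751953125), 79.76514434814453) 1650.0
```

View pics/p4.png

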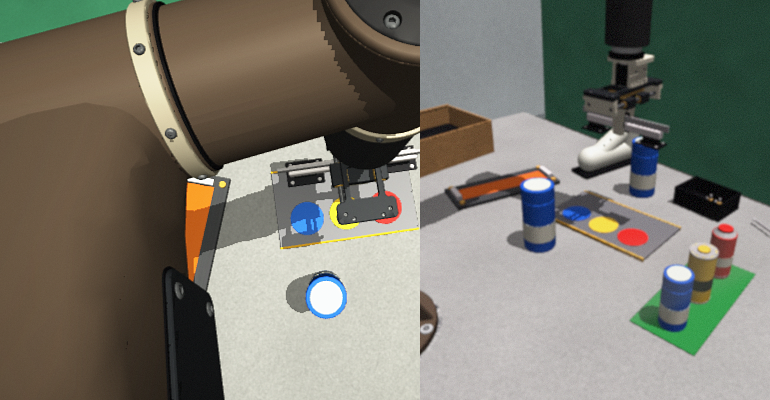

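The three containers stand upright on the mat (side crop 676,298; 702,273; 723,250), and the blade hangs level in the gripper. The top view of the jig is hidden by the arm, so I use the earlier unobstructed fit.

Request:
{"method": "play_rows", "body": {"linear": [[-0.03, 0.006, 0], [-0.036, 0.0073, 0], [-0.036, 0.0073, 0], [-0.036, 0.0073, 0], [-0.036, 0.0073, 0], [-0.036, 0.0073, 0], [-0.036, 0.0073, 0], [-0.036, 0.0073, 0], [-0.036, 0.0073, 0], [-0.028, 0.0056, 0]], "delta_rot": [[0, 0, 0], [0, 0, 0], [0, 0, 0], [0, 0, 0], [0, 0, 0], [0, 0, 0], [0, 0, 0], [0, 0, 0], [0, 0, 0], [0, 0, 0]]}}

```text
t: 30.75
eef_pos: [481.8, 308.7, 247.8]
eef_rot: [3.139, -0.001, -1.43]
ft_force: [0.4, -0.2, -2.9]
finger_gap: 0.182
finger_force: 30.0
```

Request:
{"method": "play_rows", "body": {"linear": [[0, 0, 0], [0, 0, 0], [0, 0, 0], [0, 0, 0], [0, 0, 0], [0, 0, 0], [0, 0, 0], [0, 0, 0], [0, 0, 0], [0, 0, 0]], "delta_rot": [[0, 0, -0.06], [0, 0, -0.105], [0, 0, -0.105], [0, 0, -0.105], [0, 0, -0.105], [0, 0, -0.105], [0, 0, -0.105], [0, 0, -0.105], [0, 0, -0.105], [0, 0, -0.105]]}}

```text
t: 31.58
eef_pos: [482.8, 306.3, 247.6]
eef_rot: [3.138, 0.001, -0.421]
ft_force: [-0.6, 0.2, -2.5]
finger_gap: 0.179
finger_force: 30.0
```

Request:
{"method": "play_rows", "body": {"linear": [[0, 0, 0], [0, 0, 0], [0, 0, 0.01], [0, 0, 0.02], [0, 0, 0.025], [0, 0, 0.025], [0, 0, 0.02], [0, 0, 0.01], [0, 0, 0], [0, 0, 0]], "delta_rot": [[0, 0, -0.105], [0, 0, -0.09], [0, 0, -0.0495], [0, 0, 0], [0, 0, 0], [0, 0, 0], [0, 0, 0], [0, 0, 0], [0, 0, 0], [0, 0, 0]]}}

```text
t: 32.42
eef_pos: [483.5, 306.7, 139.1]
eef_rot: [3.14, 0.001, -0.181]
ft_force: [0.1, 0.4, -0.9]
finger_gap: 0.182
finger_force: 30.0
```

```bash
python3 d.py 484.2 307.1 47 -0.1815
python3 - <<'E'
from h import *
T=get_image("top");S=get_image("side")
cv2.imwrite("pics/p5.png",np.hstack([T[120:380,20:320],cv2.resize(S[100:240,150:320],None,fx=1.857,fy=1.857)])[:,:,::-1])
E
```

```text
t 32.42 pos [483.5 306.7 139.1] rot [ 3.14e+00  1.00e-03 -1.81e-01] gap 16.0 ff 30.0 F [ 0.1  0.4 -0.9]
tool delta [ 0.6 -0.6 92.1]
rotz 0.0004
```

View pics/p5.png

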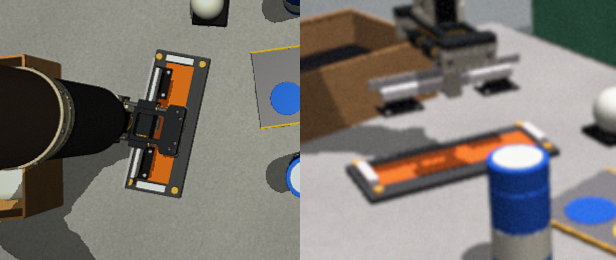

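The blade hangs over the jig, parallel to the strip and between the end stops (crop 165,120). I descend.

Request:
{"method": "play_rows", "body": {"linear": [[0.0006, -0.0006, 0.006], [0, 0, 0.012], [0, 0, 0.016], [0, 0, 0.018], [0, 0, 0.016], [0, 0, 0.01], [0, 0, 0.006], [0, 0, 0.002], [0, 0, 0], [0, 0, 0]], "delta_rot": [[0, 0, 0], [0, 0, 0], [0, 0, 0], [0, 0, 0], [0, 0, 0], [0, 0, 0], [0, 0, 0], [0, 0, 0], [0, 0, 0], [0, 0, 0]]}}

```text
t: 33.35
eef_pos: [484.8, 307.9, 54.5]
eef_rot: [-3.141, -0.001, -0.181]
ft_force: [0.3, -0.1, -2.2]
finger_gap: 0.178
finger_force: 30.0
```

```bash
python3 d.py 484.2 307.1 46.2 -0.1815
python3 - <<'E'
from h import *
T=get_image("top");S=get_image("side")
cv2.imwrite("pics/p6.png",np.hstack([cv2.resize(T[160:330,120:250],None,fx=3.5,fy=3.5),])[:,:,::-1])
E
```

```text
t 33.35 pos [484.8 307.9  54.5] rot [-3.141e+00 -1.000e-03 -1.810e-01] gap 15.7 ff 30.0 F [ 0.3 -0.1 -2.2]
tool delta [-0.5  0.9  8.3]
rotz 0.0004
```

View pics/p6.png

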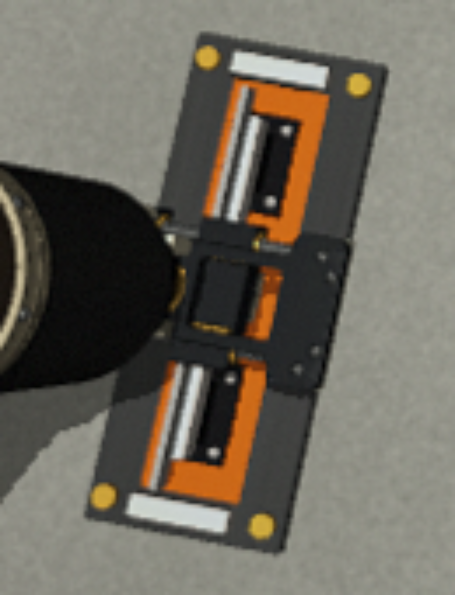

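```bash
python3 - <<'E'
from h import *
q=lambda x,y:(120+x/3.5-.36,160+y/3.5-.36)
a,b=plane("top",q(247,88),70.6),plane("top",q(153,488),70.6);m=(a+b)/2
print(a,b,m,np.hypot(*(a-b)[:2]),np.degrees(np.arctan2(*(a-b)[1::-1])))
# jig plate corners at z12 and stops
c=[plane("top",q(*p),12)[:2] for p in((198,33),(387,67),(281,552),(86,517))];print(np.mean(c,0))
g=[plane("top",q(*p),12)[:2] for p in((207,57),(358,84),(261,526),(103,496))];print(np.mean(g,0),np.degrees(np.arctan2(*(g[0]-g[3])[::-1])),np.degrees(np.arctan2(*(g[1]-g[2])[::-1])))
E
python3 d.py 484.2 307.1 46.2
```

```text
[596.23067857 285.29136404  70.6       ] [372.77451526 327.32467142  70.6       ] [484.50259691 306.30801773  70.6       ] 227.37514343433944 -10.653159527607839
[483.77329333 305.42428052]
[484.05532198 309.02761431] -10.487079509441454 -10.430030227128073
t 33.45 pos [484.8 307.9  54.7] rot [-3.14e+00 -1.00e-03 -1.81e-01] gap 16.0 ff 30.0 F [-1.7  0.8 -2.7]
tool delta [-0.4  0.9  8.5]
```

Request:
{"method": "play_rows", "body": {"linear": [[-0.0004, 0.0007, 0.002], [0, 0, 0.002], [0, 0, 0.0015], [0, 0, 0.001], [0, 0, 0.001], [0, 0, 0.0005], [0, 0, 0], [0, 0, 0], [0, 0, 0], [0, 0, 0]], "delta_rot": [[0, 0, 0], [0, 0, 0], [0, 0, 0], [0, 0, 0], [0, 0, 0], [0, 0, 0], [0, 0, 0], [0, 0, 0], [0, 0, 0], [0, 0, 0]]}}

```text
t: 34.28
eef_pos: [483.8, 306.8, 45.9]
eef_rot: [3.142, -0.0, -0.181]
ft_force: [-2.0, -0.9, 1.8]
finger_gap: 0.179
finger_force: 30.0
```

```bash
python3 d.py 484.2 307.1 46.2
```

```text
t 34.28 pos [483.8 306.8  45.9] rot [ 3.142 -0.    -0.181] gap 15.8 ff 30.0 F [-2.  -0.9  1.8]
tool delta [ 0.3 -0.4 -0.3]
```

Request:
{"method": "play_rows", "body": {"linear": [[0, 0, 0], [0, 0, 0], [0, 0, 0], [0, 0, 0], [0, 0, 0], [0, 0, 0], [0, 0, 0], [0, 0, 0], [0, 0, 0], [0, 0, 0]], "delta_rot": [[0, 0, 0], [0, 0, 0], [0, 0, 0], [0, 0, 0], [0, 0, 0], [0, 0, 0], [0, 0, 0], [0, 0, 0], [0, 0, 0], [0, 0, 0]], "jaw": 0.1}}

```text
t: 35.12
eef_pos: [483.8, 306.8, 45.8]
eef_rot: [-3.142, -0.0, -0.181]
ft_force: [-0.1, -0.2, -0.2]
finger_gap: 0.547
finger_force: 0.0
```

Request:
{"method": "play_rows", "body": {"linear": [[0, 0, -0.008], [0, 0, -0.016], [0, 0, -0.024], [0, 0, -0.027], [0, 0, -0.028], [0, 0, -0.028], [0, 0, -0.028], [0, 0, -0.024], [0, 0, -0.014], [0, 0, -0.006]], "delta_rot": [[0, 0, 0], [0, 0, 0], [0, 0, 0], [0, 0, 0], [0, 0, 0], [0, 0, 0], [0, 0, 0], [0, 0, 0], [0, 0, 0], [0, 0, 0]]}}

```text
t: 35.95
eef_pos: [484.5, 307.4, 252.3]
eef_rot: [-3.138, -0.003, -0.181]
ft_force: [0.3, -0.2, 0.9]
finger_gap: 0.551
finger_force: 0.0
```

Request:
{"method": "play_rows", "body": {"linear": [[0, 0, 0], [0, 0, 0], [0, 0, 0], [0, 0, 0], [0, 0, 0], [0, 0, 0], [0, 0, 0], [0, 0, 0], [0, 0, 0], [0, 0, 0]], "delta_rot": [[0, 0, 0.08], [0, 0, 0.116], [0, 0, 0.116], [0, 0, 0.116], [0, 0, 0.116], [0, 0, 0.116], [0, 0, 0.116], [0, 0, 0.116], [0, 0, 0.116], [0, 0, 0.116]], "jaw": 0.6}}

```text
t: 36.78
eef_pos: [483.4, 306.5, 248.1]
eef_rot: [3.14, -0.001, -1.311]
ft_force: [-0.8, 0.1, 0.4]
finger_gap: 0.803
finger_force: 0.0
```

Request:
{"method": "play_rows", "body": {"linear": [[0, 0, 0], [0, 0, 0], [0, 0, 0], [0, 0, 0], [0, 0, 0], [0, 0, 0], [0, 0, 0], [0, 0, 0], [0, 0, 0], [0, 0, 0]], "delta_rot": [[0, 0, 0.09], [0, 0, 0.0355], [0, 0, 0], [0, 0, 0], [0, 0, 0], [0, 0, 0], [0, 0, 0], [0, 0, 0], [0, 0, 0], [0, 0, 0]]}}

```text
t: 37.62
eef_pos: [483.8, 306.8, 248.7]
eef_rot: [3.142, -0.0, -1.431]
ft_force: [0.1, -0.4, 0.1]
finger_gap: 0.8
finger_force: 0.0
```

```bash
python3 d.py 407.8 -343 250 -1.431
python3 - <<'E'
from h import *
S=get_image("side");T=get_image("top")
cv2.imwrite("pics/p7.png",np.hstack([cv2.resize(S[120:300,160:310],(500,600)),cv2.resize(T[160:330,120:200],(282,600))])[:,:,::-1])
for n,I in(("top",T),("side",S)):
    H=hsv(I).astype(int)
    for nm,m in(("blue",(H[...,0]>105)&(H[...,0]<125)&(H[...,1]>140)&(H[...,2]>50)),("white",(H[...,1]<60)&(H[...,2]>170)),("yel",(H[...,0]>20)&(H[...,0]<35)&(H[...,1]>120)&(H[...,2]>80)),("red",((H[...,0]<5)|(H[...,0]>174))&(H[...,1]>140)&(H[...,2]>50))):
        m[:, :415]=0
        for c in blobs(m,25)[:5]:
            if n=="top": print(n,nm,cv2.boundingRect(c),cv2.contourArea(c),np.round(cv2.minEnclosingCircle(c)[0],1),np.round(plane(n,cv2.minEnclosingCircle(c)[0],113),1))
E
```

```text
t 37.62 pos [483.8 306.8 248.7] rot [ 3.142 -0.    -1.431] gap 70.4 ff 0.0 F [ 0.1 -0.4  0.1]
tool delta [632.9 166.1  -1.3]
rotz 0.0004
top blue (507, 268, 28, 28) 592.5 [520.  281.7] [ 407.9 -341.   113. ]
top white (548, 142, 92, 92) 5015.0 [600.6 184.9] [ 586.6 -506.6  113. ]
top white (499, 220, 22, 22) 346.0 [509.2 230.2] [ 501.7 -328.1  113. ]
top white (511, 271, 22, 22) 341.5 [521.5 281.5] [ 408.3 -343.8  113. ]
top yel (504, 224, 13, 13) 109.5 [510. 230.] [ 502.1 -329.5  113. ]
top red (492, 173, 16, 16) 175.5 [499.  180.4] [ 595.8 -315.4  113. ]
top red (483, 171, 21, 24) 33.5 [494.5 182.5] [ 591.8 -306.6  113. ]
```

View pics/p7.png

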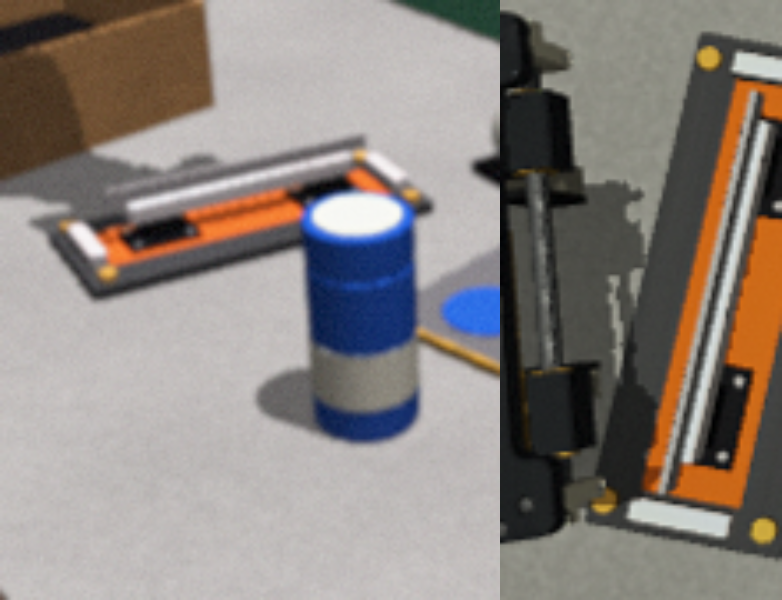

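The blade rests level on the strip, runner up, between the stops. I'll check its centring once the arm is clear. Next I return the containers, re-gripping at the recorded release poses.

Request:
{"method": "play_rows", "body": {"linear": [[0.024, 0.0063, 0], [0.037, 0.0097, 0], [0.037, 0.0097, 0], [0.037, 0.0097, 0], [0.037, 0.0097, 0], [0.037, 0.0097, 0], [0.037, 0.0097, 0], [0.037, 0.0097, 0], [0.037, 0.0097, 0], [0.037, 0.0097, 0]], "delta_rot": [[0, 0, 0], [0, 0, 0], [0, 0, 0], [0, 0, 0], [0, 0, 0], [0, 0, 0], [0, 0, 0], [0, 0, 0], [0, 0, 0], [0, 0, 0]]}}

```text
t: 38.55
eef_pos: [440.4, -61.4, 249.2]
eef_rot: [-3.14, 0.0, -1.43]
ft_force: [1.0, 0.4, 0.7]
finger_gap: 0.801
finger_force: 0.0
```

Request:
{"method": "play_rows", "body": {"linear": [[0.037, 0.0097, 0], [0.037, 0.0097, 0], [0.037, 0.0097, 0], [0.037, 0.0097, 0], [0.037, 0.0097, 0], [0.037, 0.0097, 0], [0.028, 0.0075, 0], [0.017, 0.0045, 0], [0.009, 0.0023, 0], [0, 0, 0]], "delta_rot": [[0, 0, 0], [0, 0, 0], [0, 0, 0], [0, 0, 0], [0, 0, 0], [0, 0, 0], [0, 0, 0], [0, 0, 0], [0, 0, 0], [0, 0, 0]]}}

```text
t: 39.38
eef_pos: [407.3, -344.6, 248.4]
eef_rot: [3.141, 0.0, -1.433]
ft_force: [0.1, 0.4, 0.5]
finger_gap: 0.803
finger_force: 0.0
```

Request:
{"method": "play_rows", "body": {"linear": [[0, 0, 0.01], [0, 0, 0.02], [0, 0, 0.024], [0, 0, 0.024], [0, 0, 0.02], [0, 0, 0.012], [0, 0, 0], [0, 0, 0], [0, 0, 0], [0, 0, 0]], "delta_rot": [[0, 0, 0], [0, 0, 0], [0, 0, 0], [0, 0, 0], [0, 0, 0], [0, 0, 0], [0, 0, 0], [0, 0, 0], [0, 0, 0], [0, 0, 0]]}}

```text
t: 40.22
eef_pos: [408.5, -343.0, 139.9]
eef_rot: [-3.14, -0.001, -1.43]
ft_force: [1.0, -0.7, -0.9]
finger_gap: 0.804
finger_force: 0.0
```

```bash
python3 d.py 407.8 -343 88.3 -1.431
python3 - <<'E'
from h import *
np.set_printoptions(precision=1,suppress=True)
T=get_image("top");S=get_image("side")
t=cv2.resize(T[165:325,140:240],None,fx=3.75,fy=3.75,interpolation=cv2.INTER_CUBIC);cv2.imwrite("pics/p8.png",t[:,:,::-1])
H=hsv(T).astype(int);m=(H[...,0]>3)&(H[...,0]<18)&(H[...,1]>150)&(H[...,2]>60);m[:,:145]=0;m[:,235:]=0
P=np.vstack([c for c in blobs(m,10)]);print("strip",rect("top",P,12))
E
```

```text
t 40.22 pos [ 408.5 -343.   139.9] rot [-3.14e+00 -1.00e-03 -1.43e+00] gap 70.7 ff 0.0 F [ 1.  -0.7 -0.9]
tool delta [-0.1  0.7 51.6]
rotz 0.001
strip ((484.0061950683594, 307.0970458984375), (60.88131332397461, 250.72206115722656), 79.52534484863281)
```

View pics/p8.png

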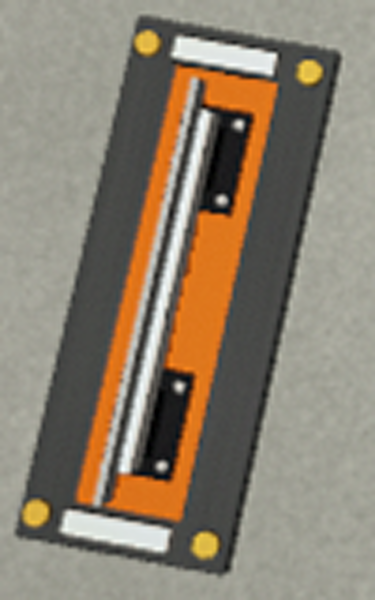

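The jig picture shows the blade along the strip, with runner ends at crop (194,79) and (100,504). The gap to each stop looks even, and I check that numerically in the next script.

Request:
{"method": "play_rows", "body": {"linear": [[0, 0.0005, 0.006], [0, 0, 0.01], [0, 0, 0.012], [0, 0, 0.01], [0, 0, 0.007], [0, 0, 0.0045], [0, 0, 0.002], [0, 0, 0], [0, 0, 0], [0, 0, 0]], "delta_rot": [[0, 0, 0], [0, 0, 0], [0, 0, 0], [0, 0, 0], [0, 0, 0], [0, 0, 0], [0, 0, 0], [0, 0, 0], [0, 0, 0], [0, 0, 0]]}}

```text
t: 41.15
eef_pos: [407.6, -343.4, 87.7]
eef_rot: [-3.141, -0.0, -1.431]
ft_force: [-0.1, -0.4, -0.5]
finger_gap: 0.798
finger_force: 0.0
```

Request:
{"method": "play_rows", "body": {"linear": [[0, 0, 0], [0, 0, 0], [0, 0, 0], [0, 0, 0], [0, 0, 0], [0, 0, 0], [0, 0, 0], [0, 0, 0], [0, 0, 0], [0, 0, 0]], "delta_rot": [[0, 0, 0], [0, 0, 0], [0, 0, 0], [0, 0, 0], [0, 0, 0], [0, 0, 0], [0, 0, 0], [0, 0, 0], [0, 0, 0], [0, 0, 0]], "jaw": -1}}

```text
t: 41.98
eef_pos: [407.3, -343.2, 87.5]
eef_rot: [-3.141, -0.0, -1.431]
ft_force: [-0.6, 2.1, 4.9]
finger_gap: 0.59
finger_force: 30.0
```

```bash
python3 d.py 407.8 -343 250 534 53.6 250 534 53.6 95
python3 - <<'E'
from h import *
q=lambda x,y:(140+x/3.75-.36,165+y/3.75-.36)
a,b=plane("top",q(194,79),62),plane("top",q(100,504),62);print(a,b,(a+b)/2,np.hypot(*(a-b)[:2]),np.degrees(np.arctan2(*(a-b)[1::-1])))
# feet near edges: inner corners right side at z16
c=[plane("top",q(*p),16)[:2] for p in((252,115),(229,214),(194,374),(166,480))];print(c,np.mean(c,0))
E
```

```text
t 41.98 pos [ 407.3 -343.2   87.5] rot [-3.141 -0.    -1.431] gap 51.9 ff 30.0 F [-0.6  2.1  4.9]
tool delta [  -0.2   -0.5 -162.5]
tool delta [-375.1 -180.4   -0. ]
tool delta [  0.  -0. 155.]
[595.71626669 285.88760929  62.        ] [371.63205575 325.08332819  62.        ] [483.67416122 305.48546874  62.        ] 227.48634677900571 -9.921527242858684
[array([582.05358136, 267.80738236]), array([525.33620565, 278.71634177]), array([435.91155373, 294.69869998]), array([378.1484663 , 307.69346127])] [480.36245176 287.22897134]
```

Request:
{"method": "play_rows", "body": {"linear": [[0, 0, -0.008], [0, 0, -0.018], [0, 0, -0.022], [0, 0, -0.023], [0, 0, -0.023], [0, 0, -0.022], [0, 0, -0.02], [0, 0, -0.016], [0, 0, -0.008], [0, 0, -0.0025]], "delta_rot": [[0, 0, 0], [0, 0, 0], [0, 0, 0], [0, 0, 0], [0, 0, 0], [0, 0, 0], [0, 0, 0], [0, 0, 0], [0, 0, 0], [0, 0, 0]]}}

```text
t: 42.82
eef_pos: [407.4, -343.3, 251.0]
eef_rot: [-3.14, -0.001, -1.431]
ft_force: [-1.0, -0.5, -3.8]
finger_gap: 0.587
finger_force: 30.0
```

Request:
{"method": "play_rows", "body": {"linear": [[-0.02, -0.0096, 0], [-0.036, -0.0173, 0], [-0.036, -0.0173, 0], [-0.036, -0.0173, 0], [-0.036, -0.0173, 0], [-0.036, -0.0173, 0], [-0.036, -0.0173, 0], [-0.036, -0.0173, 0], [-0.036, -0.0173, 0], [-0.036, -0.0173, 0]], "delta_rot": [[0, 0, 0], [0, 0, 0], [0, 0, 0], [0, 0, 0], [0, 0, 0], [0, 0, 0], [0, 0, 0], [0, 0, 0], [0, 0, 0], [0, 0, 0]]}}

```text
t: 43.65
eef_pos: [522.2, 22.4, 248.5]
eef_rot: [3.139, -0.0, -1.431]
ft_force: [1.0, -0.9, -2.4]
finger_gap: 0.589
finger_force: 30.0
```

Request:
{"method": "play_rows", "body": {"linear": [[-0.018, -0.0085, 0], [-0.009, -0.0046, 0], [-0.0041, -0.002, 0.008], [0, 0, 0.02], [0, 0, 0.026], [0, 0, 0.026], [0, 0, 0.024], [0, 0, 0.02], [0, 0, 0.012], [0, 0, 0.006]], "delta_rot": [[0, 0, 0], [0, 0, 0], [0, 0, 0], [0, 0, 0], [0, 0, 0], [0, 0, 0], [0, 0, 0], [0, 0, 0], [0, 0, 0], [0, 0, 0]]}}

```text
t: 44.48
eef_pos: [531.3, 51.4, 104.7]
eef_rot: [3.137, -0.001, -1.433]
ft_force: [-1.6, -0.5, -2.0]
finger_gap: 0.59
finger_force: 30.0
```

Request:
{"method": "play_rows", "body": {"linear": [[0, 0, 0.004], [0, 0, 0.002], [0, 0, 0], [0, 0, 0], [0, 0, 0], [0, 0, 0], [0, 0, 0], [0, 0, 0], [0, 0, 0], [0, 0, 0]], "delta_rot": [[0, 0, 0], [0, 0, 0], [0, 0, 0], [0, 0, 0], [0, 0, 0], [0, 0, 0], [0, 0, 0], [0, 0, 0], [0, 0, 0], [0, 0, 0]]}}

```text
t: 45.32
eef_pos: [533.5, 53.4, 101.9]
eef_rot: [-3.141, 0.0, -1.431]
ft_force: [0.1, -0.1, -3.1]
finger_gap: 0.593
finger_force: 30.0
```

```bash
python3 d.py 534 53.6 94.7
```

```text
t 45.32 pos [533.5  53.4 101.9] rot [-3.141  0.    -1.431] gap 52.2 ff 30.0 F [ 0.1 -0.1 -3.1]
tool delta [-0.1 -0.5  7.2]
```

Request:
{"method": "play_rows", "body": {"linear": [[0, -0.0004, 0.002], [0, 0, 0.002], [0, 0, 0.0015], [0, 0, 0.001], [0, 0, 0.0005], [0, 0, 0], [0, 0, 0], [0, 0, 0], [0, 0, 0], [0, 0, 0]], "delta_rot": [[0, 0, 0], [0, 0, 0], [0, 0, 0], [0, 0, 0], [0, 0, 0], [0, 0, 0], [0, 0, 0], [0, 0, 0], [0, 0, 0], [0, 0, 0]]}}

```text
t: 46.15
eef_pos: [533.9, 53.5, 94.8]
eef_rot: [-3.141, 0.0, -1.431]
ft_force: [0.7, 0.0, -2.4]
finger_gap: 0.586
finger_force: 30.0
```

Request:
{"method": "play_rows", "body": {"linear": [[0, 0, 0], [0, 0, 0], [0, 0, 0], [0, 0, 0], [0, 0, 0], [0, 0, 0], [0, 0, 0], [0, 0, 0], [0, 0, 0], [0, 0, 0]], "delta_rot": [[0, 0, 0], [0, 0, 0], [0, 0, 0], [0, 0, 0], [0, 0, 0], [0, 0, 0], [0, 0, 0], [0, 0, 0], [0, 0, 0], [0, 0, 0]], "jaw": 0.6}}

```text
t: 46.98
eef_pos: [533.9, 53.5, 94.7]
eef_rot: [3.142, -0.0, -1.431]
ft_force: [-0.4, -0.4, 0.2]
finger_gap: 0.801
finger_force: 0.0
```

Request:
{"method": "play_rows", "body": {"linear": [[0, 0, -0.008], [0, 0, -0.016], [0, 0, -0.022], [0, 0, -0.024], [0, 0, -0.024], [0, 0, -0.022], [0, 0, -0.018], [0, 0, -0.014], [0, 0, -0.007], [0, 0, 0]], "delta_rot": [[0, 0, 0], [0, 0, 0], [0, 0, 0], [0, 0, 0], [0, 0, 0], [0, 0, 0], [0, 0, 0], [0, 0, 0], [0, 0, 0], [0, 0, 0]]}}

```text
t: 47.82
eef_pos: [534.6, 53.7, 251.9]
eef_rot: [-3.138, 0.001, -1.431]
ft_force: [1.0, -0.1, 0.3]
finger_gap: 0.797
finger_force: 0.0
```

```bash
python3 d.py 501.4 -329.8 250 501.4 -329.8 87.4
```

```text
t 47.82 pos [534.6  53.7 251.9] rot [-3.138e+00  1.000e-03 -1.431e+00] gap 70.1 ff 0.0 F [ 1.  -0.1  0.3]
tool delta [375.1  86.4   1.9]
tool delta [  0.   -0.  162.6]
```

Request:
{"method": "play_rows", "body": {"linear": [[0.037, 0.0085, 0], [0.039, 0.0089, 0], [0.039, 0.0089, 0], [0.039, 0.0089, 0], [0.039, 0.0089, 0], [0.039, 0.0089, 0], [0.039, 0.0089, 0], [0.039, 0.0089, 0], [0.037, 0.0085, 0], [0.028, 0.0064, 0]], "delta_rot": [[0, 0, 0], [0, 0, 0], [0, 0, 0], [0, 0, 0], [0, 0, 0], [0, 0, 0], [0, 0, 0], [0, 0, 0], [0, 0, 0], [0, 0, 0]]}}

```text
t: 48.65
eef_pos: [500.1, -332.3, 248.3]
eef_rot: [3.14, 0.001, -1.432]
ft_force: [0.6, 0.3, 0.0]
finger_gap: 0.801
finger_force: 0.0
```

Request:
{"method": "play_rows", "body": {"linear": [[0, 0, 0.005], [0, 0, 0.014], [0, 0, 0.024], [0, 0, 0.026], [0, 0, 0.026], [0, 0, 0.024], [0, 0, 0.018], [0, 0, 0.014], [0, 0, 0.008], [0, 0, 0.0035]], "delta_rot": [[0, 0, 0], [0, 0, 0], [0, 0, 0], [0, 0, 0], [0, 0, 0], [0, 0, 0], [0, 0, 0], [0, 0, 0], [0, 0, 0], [0, 0, 0]]}}

```text
t: 49.48
eef_pos: [500.2, -329.2, 85.1]
eef_rot: [3.138, 0.002, -1.431]
ft_force: [1.1, 0.7, 0.7]
finger_gap: 0.803
finger_force: 0.0
```

Request:
{"method": "play_rows", "body": {"linear": [[0, 0, 0], [0, 0, 0], [0, 0, 0], [0, 0, 0], [0, 0, 0], [0, 0, 0], [0, 0, 0], [0, 0, 0], [0, 0, 0], [0, 0, 0]], "delta_rot": [[0, 0, 0], [0, 0, 0], [0, 0, 0], [0, 0, 0], [0, 0, 0], [0, 0, 0], [0, 0, 0], [0, 0, 0], [0, 0, 0], [0, 0, 0]], "jaw": -1}}

```text
t: 50.32
eef_pos: [501.9, -330.0, 88.2]
eef_rot: [-3.14, -0.001, -1.431]
ft_force: [-1.4, 1.3, 6.0]
finger_gap: 0.579
finger_force: 30.0
```

```bash
python3 d.py 501.4 -329.8 250 545.2 -30.8 250 545.2 -30.8 94.5
```

```text
t 50.32 pos [ 501.9 -330.    88.2] rot [-3.140e+00 -1.000e-03 -1.431e+00] gap 51.0 ff 30.0 F [-1.4  1.3  6. ]
tool delta [  -0.3    0.4 -161.8]
tool delta [-289.9  -85.2   -0. ]
tool delta [  0.   -0.  155.5]
```

Request:
{"method": "play_rows", "body": {"linear": [[0, 0, -0.008], [0, 0, -0.018], [0, 0, -0.022], [0, 0, -0.023], [0, 0, -0.023], [0, 0, -0.022], [0, 0, -0.02], [0, 0, -0.016], [0, 0, -0.008], [0, 0, -0.0018]], "delta_rot": [[0, 0, 0], [0, 0, 0], [0, 0, 0], [0, 0, 0], [0, 0, 0], [0, 0, 0], [0, 0, 0], [0, 0, 0], [0, 0, 0], [0, 0, 0]]}}

```text
t: 51.15
eef_pos: [501.6, -329.9, 250.5]
eef_rot: [-3.14, -0.001, -1.431]
ft_force: [-0.3, -0.2, -3.0]
finger_gap: 0.58
finger_force: 30.0
```

Request:
{"method": "play_rows", "body": {"linear": [[-0.018, -0.005, 0], [-0.034, -0.01, 0], [-0.038, -0.011, 0], [-0.039, -0.0115, 0], [-0.039, -0.0115, 0], [-0.038, -0.0112, 0], [-0.036, -0.0104, 0], [-0.028, -0.008, 0], [-0.0143, -0.004, 0], [-0.006, -0.002, 0]], "delta_rot": [[0, 0, 0], [0, 0, 0], [0, 0, 0], [0, 0, 0], [0, 0, 0], [0, 0, 0], [0, 0, 0], [0, 0, 0], [0, 0, 0], [0, 0, 0]]}}

```text
t: 51.98
eef_pos: [544.1, -28.2, 247.6]
eef_rot: [3.139, 0.0, -1.428]
ft_force: [-0.3, -0.6, -3.2]
finger_gap: 0.577
finger_force: 30.0
```

Request:
{"method": "play_rows", "body": {"linear": [[0, 0, 0.01], [0, 0, 0.02], [0, 0, 0.024], [0, 0, 0.026], [0, 0, 0.024], [0, 0, 0.02], [0, 0, 0.014], [0, 0, 0.01], [0, 0, 0], [0, 0, 0]], "delta_rot": [[0, 0, 0], [0, 0, 0], [0, 0, 0], [0, 0, 0], [0, 0, 0], [0, 0, 0], [0, 0, 0], [0, 0, 0], [0, 0, 0], [0, 0, 0]]}}

```text
t: 52.82
eef_pos: [544.2, -31.5, 100.4]
eef_rot: [3.14, -0.0, -1.432]
ft_force: [-0.3, -0.1, -2.8]
finger_gap: 0.579
finger_force: 30.0
```

```bash
python3 d.py 545.2 -30.8 95.3
```

```text
t 52.82 pos [544.2 -31.5 100.4] rot [ 3.14  -0.    -1.432] gap 50.9 ff 30.0 F [-0.3 -0.1 -2.8]
tool delta [-0.5 -1.1  5.1]
```

Request:
{"method": "play_rows", "body": {"linear": [[0, -0.0003, 0.002], [0, 0, 0.0015], [0, 0, 0.001], [0, 0, 0.0005], [0, 0, 0.0005], [0, 0, 0], [0, 0, 0], [0, 0, 0], [0, 0, 0], [0, 0, 0]], "delta_rot": [[0, 0, 0], [0, 0, 0], [0, 0, 0], [0, 0, 0], [0, 0, 0], [0, 0, 0], [0, 0, 0], [0, 0, 0], [0, 0, 0], [0, 0, 0]]}}

```text
t: 53.65
eef_pos: [544.9, -30.5, 95.6]
eef_rot: [-3.142, -0.0, -1.431]
ft_force: [-0.8, -0.0, -3.7]
finger_gap: 0.576
finger_force: 30.0
```

```bash
python3 d.py 545.2 -30.8 95.3
```

```text
t 53.65 pos [544.9 -30.5  95.6] rot [-3.142 -0.    -1.431] gap 50.7 ff 30.0 F [-0.8 -0.  -3.7]
tool delta [ 0.3 -0.2  0.3]
```

Request:
{"method": "play_rows", "body": {"linear": [[0, 0, 0.0003], [0, 0, 0.0003], [0, 0, 0], [0, 0, 0], [0, 0, 0], [0, 0, 0], [0, 0, 0], [0, 0, 0], [0, 0, 0], [0, 0, 0]], "delta_rot": [[0, 0, 0], [0, 0, 0], [0, 0, 0], [0, 0, 0], [0, 0, 0], [0, 0, 0], [0, 0, 0], [0, 0, 0], [0, 0, 0], [0, 0, 0]]}}

```text
t: 54.48
eef_pos: [545.0, -30.5, 95.2]
eef_rot: [-3.141, -0.0, -1.431]
ft_force: [-3.0, 0.7, 6.6]
finger_gap: 0.576
finger_force: 30.0
```

Request:
{"method": "play_rows", "body": {"linear": [[0, 0, 0], [0, 0, 0], [0, 0, 0], [0, 0, 0], [0, 0, 0], [0, 0, 0], [0, 0, 0], [0, 0, 0], [0, 0, 0], [0, 0, 0]], "delta_rot": [[0, 0, 0], [0, 0, 0], [0, 0, 0], [0, 0, 0], [0, 0, 0], [0, 0, 0], [0, 0, 0], [0, 0, 0], [0, 0, 0], [0, 0, 0]], "jaw": 0.6}}

```text
t: 55.32
eef_pos: [544.9, -30.6, 95.0]
eef_rot: [3.142, 0.0, -1.431]
ft_force: [0.4, 0.1, 0.5]
finger_gap: 0.803
finger_force: 0.0
```

Request:
{"method": "play_rows", "body": {"linear": [[0, 0, -0.008], [0, 0, -0.016], [0, 0, -0.022], [0, 0, -0.024], [0, 0, -0.024], [0, 0, -0.022], [0, 0, -0.018], [0, 0, -0.014], [0, 0, -0.007], [0, 0, 0]], "delta_rot": [[0, 0, 0], [0, 0, 0], [0, 0, 0], [0, 0, 0], [0, 0, 0], [0, 0, 0], [0, 0, 0], [0, 0, 0], [0, 0, 0], [0, 0, 0]]}}

```text
t: 56.15
eef_pos: [545.6, -30.4, 252.1]
eef_rot: [-3.138, 0.0, -1.431]
ft_force: [-0.8, 0.4, 0.0]
finger_gap: 0.797
finger_force: 0.0
```

Request:
{"method": "play_rows", "body": {"linear": [[0.018, -0.0005, 0], [0.036, -0.0015, 0], [0.04, -0.0015, 0], [0.04, -0.0015, 0], [0.04, -0.0015, 0], [0.04, -0.0015, 0], [0.036, -0.001, 0], [0.024, -0.001, 0], [0.0143, -0.0006, 0], [0, 0, 0]], "delta_rot": [[0, 0, 0], [0, 0, 0], [0, 0, 0], [0, 0, 0], [0, 0, 0], [0, 0, 0], [0, 0, 0], [0, 0, 0], [0, 0, 0], [0, 0, 0]]}}

```text
t: 56.98
eef_pos: [595.1, -317.0, 247.8]
eef_rot: [3.139, 0.001, -1.434]
ft_force: [-0.5, 0.7, 0.6]
finger_gap: 0.803
finger_force: 0.0
```

Request:
{"method": "play_rows", "body": {"linear": [[0, 0, 0.008], [0, 0, 0.018], [0, 0, 0.023], [0, 0, 0.025], [0, 0, 0.025], [0, 0, 0.023], [0, 0, 0.018], [0, 0, 0.012], [0, 0, 0.006], [0, 0, 0.002]], "delta_rot": [[0, 0, 0], [0, 0, 0], [0, 0, 0], [0, 0, 0], [0, 0, 0], [0, 0, 0], [0, 0, 0], [0, 0, 0], [0, 0, 0], [0, 0, 0]]}}

```text
t: 57.82
eef_pos: [595.3, -313.5, 88.9]
eef_rot: [3.14, 0.001, -1.43]
ft_force: [-0.3, -0.0, 0.1]
finger_gap: 0.799
finger_force: 0.0
```

Request:
{"method": "play_rows", "body": {"linear": [[0, 0, 0], [0, 0, 0], [0, 0, 0], [0, 0, 0], [0, 0, 0], [0, 0, 0], [0, 0, 0], [0, 0, 0], [0, 0, 0], [0, 0, 0]], "delta_rot": [[0, 0, 0], [0, 0, 0], [0, 0, 0], [0, 0, 0], [0, 0, 0], [0, 0, 0], [0, 0, 0], [0, 0, 0], [0, 0, 0], [0, 0, 0]], "jaw": -1}}

```text
t: 58.65
eef_pos: [596.1, -314.8, 91.1]
eef_rot: [-3.14, -0.001, -1.431]
ft_force: [-1.2, 1.1, 4.8]
finger_gap: 0.562
finger_force: 30.0
```

```bash
python3 d.py 595.7 -314.5 250 557 -112.6 250 557 -112.6 96
```

```text
t 58.65 pos [ 596.1 -314.8   91.1] rot [-3.140e+00 -1.000e-03 -1.431e+00] gap 49.5 ff 30.0 F [-1.2  1.1  4.8]
tool delta [  -0.4    0.4 -158.9]
tool delta [-205.3   10.1   -0. ]
tool delta [  0.  -0. 154.]
```

Request:
{"method": "play_rows", "body": {"linear": [[0, 0, -0.008], [0, 0, -0.018], [0, 0, -0.022], [0, 0, -0.022], [0, 0, -0.022], [0, 0, -0.022], [0, 0, -0.02], [0, 0, -0.016], [0, 0, -0.007], [0, 0, -0.002]], "delta_rot": [[0, 0, 0], [0, 0, 0], [0, 0, 0], [0, 0, 0], [0, 0, 0], [0, 0, 0], [0, 0, 0], [0, 0, 0], [0, 0, 0], [0, 0, 0]]}}

```text
t: 59.48
eef_pos: [595.9, -314.6, 250.4]
eef_rot: [-3.14, -0.001, -1.431]
ft_force: [-0.1, 0.1, -2.2]
finger_gap: 0.57
finger_force: 30.0
```

Request:
{"method": "play_rows", "body": {"linear": [[-0.01, 0.0005, 0], [-0.02, 0.001, 0], [-0.03, 0.0016, 0], [-0.034, 0.0017, 0], [-0.034, 0.0017, 0], [-0.03, 0.0016, 0], [-0.025, 0.0014, 0], [-0.015, 0.0008, 0], [-0.0075, 0.0003, 0], [0, 0, 0]], "delta_rot": [[0, 0, 0], [0, 0, 0], [0, 0, 0], [0, 0, 0], [0, 0, 0], [0, 0, 0], [0, 0, 0], [0, 0, 0], [0, 0, 0], [0, 0, 0]]}}

```text
t: 60.32
eef_pos: [555.5, -110.8, 247.9]
eef_rot: [3.14, 0.001, -1.429]
ft_force: [0.7, -0.2, -3.3]
finger_gap: 0.565
finger_force: 30.0
```

Request:
{"method": "play_rows", "body": {"linear": [[0, 0, 0.01], [0, 0, 0.02], [0, 0, 0.024], [0, 0, 0.026], [0, 0, 0.024], [0, 0, 0.02], [0, 0, 0.014], [0, 0, 0.006], [0, 0, 0.002], [0, 0, 0]], "delta_rot": [[0, 0, 0], [0, 0, 0], [0, 0, 0], [0, 0, 0], [0, 0, 0], [0, 0, 0], [0, 0, 0], [0, 0, 0], [0, 0, 0], [0, 0, 0]]}}

```text
t: 61.15
eef_pos: [556.3, -113.2, 102.3]
eef_rot: [3.14, -0.0, -1.431]
ft_force: [-0.3, -0.8, -2.8]
finger_gap: 0.566
finger_force: 30.0
```

Request:
{"method": "play_rows", "body": {"linear": [[0, 0, 0.001], [0, 0, 0.001], [0, 0, 0.001], [0, 0, 0], [0, 0, 0], [0, 0, 0], [0, 0, 0], [0, 0, 0], [0, 0, 0], [0, 0, 0]], "delta_rot": [[0, 0, 0], [0, 0, 0], [0, 0, 0], [0, 0, 0], [0, 0, 0], [0, 0, 0], [0, 0, 0], [0, 0, 0], [0, 0, 0], [0, 0, 0]]}}

```text
t: 61.98
eef_pos: [556.5, -112.5, 100.0]
eef_rot: [-3.142, -0.0, -1.431]
ft_force: [0.1, -0.4, -2.2]
finger_gap: 0.565
finger_force: 30.0
```

```bash
python3 d.py 557 -112.8 98.2
```

```text
t 61.98 pos [ 556.5 -112.5  100. ] rot [-3.142 -0.    -1.431] gap 49.7 ff 30.0 F [ 0.1 -0.4 -2.2]
tool delta [ 0.3 -0.5  1.8]
```

Lower, release, lift and move aside toward the mat, then verify.

Request:
{"method": "play_rows", "body": {"linear": [[0.0003, -0.0003, 0.0008], [0, 0, 0.0005], [0, 0, 0.0004], [0, 0, 0.0003], [0, 0, 0], [0, 0, 0], [0, 0, 0], [0, 0, 0], [0, 0, 0], [0, 0, 0]], "delta_rot": [[0, 0, 0], [0, 0, 0], [0, 0, 0], [0, 0, 0], [0, 0, 0], [0, 0, 0], [0, 0, 0], [0, 0, 0], [0, 0, 0], [0, 0, 0]]}}

```text
t: 62.82
eef_pos: [556.8, -112.8, 98.1]
eef_rot: [-3.142, -0.0, -1.431]
ft_force: [-2.4, 1.0, 1.4]
finger_gap: 0.568
finger_force: 30.0
```

Request:
{"method": "play_rows", "body": {"linear": [[0, 0, 0], [0, 0, 0], [0, 0, 0], [0, 0, 0], [0, 0, 0], [0, 0, 0], [0, 0, 0], [0, 0, 0], [0, 0, 0], [0, 0, 0]], "delta_rot": [[0, 0, 0], [0, 0, 0], [0, 0, 0], [0, 0, 0], [0, 0, 0], [0, 0, 0], [0, 0, 0], [0, 0, 0], [0, 0, 0], [0, 0, 0]], "jaw": 0.6}}

```text
t: 63.65
eef_pos: [556.8, -112.8, 97.9]
eef_rot: [3.142, 0.0, -1.431]
ft_force: [-0.4, 0.0, 0.4]
finger_gap: 0.801
finger_force: 0.0
```

Request:
{"method": "play_rows", "body": {"linear": [[0, 0, -0.008], [0, 0, -0.016], [0, 0, -0.022], [0, 0, -0.024], [0, 0, -0.024], [0, 0, -0.022], [0, 0, -0.018], [0, 0, -0.014], [0, 0, -0.007], [0, 0, 0]], "delta_rot": [[0, 0, 0], [0, 0, 0], [0, 0, 0], [0, 0, 0], [0, 0, 0], [0, 0, 0], [0, 0, 0], [0, 0, 0], [0, 0, 0], [0, 0, 0]]}}

```text
t: 64.48
eef_pos: [557.5, -112.8, 255.1]
eef_rot: [-3.138, -0.0, -1.431]
ft_force: [-0.5, -0.6, -0.3]
finger_gap: 0.801
finger_force: 0.0
```

Request:
{"method": "play_rows", "body": {"linear": [[0.018, 0.008, 0], [0.034, 0.016, 0], [0.034, 0.016, 0], [0.034, 0.016, 0], [0.034, 0.016, 0], [0.034, 0.016, 0], [0.034, 0.016, 0], [0.02, 0.008, 0], [0.01, 0.004, 0], [0, 0, 0]], "delta_rot": [[0, 0, 0], [0, 0, 0], [0, 0, 0], [0, 0, 0], [0, 0, 0], [0, 0, 0], [0, 0, 0], [0, 0, 0], [0, 0, 0], [0, 0, 0]]}}

```text
t: 65.32
eef_pos: [475.9, -380.2, 251.4]
eef_rot: [3.14, 0.001, -1.434]
ft_force: [0.0, -0.5, -0.3]
finger_gap: 0.802
finger_force: 0.0
```

```bash
python3 d.py
python3 - <<'E'
from h import *
T=get_image("top");S=get_image("side")
cv2.imwrite("pics/p9.png",np.vstack([cv2.resize(T[150:320,130:430],(600,340)),cv2.resize(S[150:270,180:400],(600,260))[:260]])[:,:,::-1])
H=hsv(T).astype(int)
for nm,m in(("white",(H[...,1]<60)&(H[...,2]>170)),("yel",(H[...,0]>20)&(H[...,0]<35)&(H[...,1]>120)&(H[...,2]>80)),("red",((H[...,0]<5)|(H[...,0]>174))&(H[...,1]>140)&(H[...,2]>50))):
    m[:186]=0;m[233:]=0;m[:,:286]=0;m[:,415:]=0
    for c in blobs(m,60)[:4]:p=cv2.minEnclosingCircle(c)[0];print(nm,cv2.boundingRect(c),np.round(p,1),np.round(plane("top",p,120),1))
E
```

```text
t 65.32 pos [ 475.9 -380.2  251.4] rot [ 3.140e+00  1.000e-03 -1.434e+00] gap 70.6 ff 0.0 F [ 0.  -0.5 -0.3]
white (294, 203, 21, 21) [304.3 213.3] [533.8  53.3 120. ]
white (338, 194, 26, 16) [350.5 204. ] [551.  -32.8 120. ]
yel (329, 198, 34, 32) [345.7 212.6] [535.  -23.6 120. ]
yel (344, 202, 12, 12) [349.5 207.5] [544.4 -30.9 120. ]
red (369, 190, 35, 34) [385.7 206.6] [545.9 -98.3 120. ]
red (386, 193, 17, 17) [394.1 201.1] [ 556.2 -114.1  120. ]
```

View pics/p9.png

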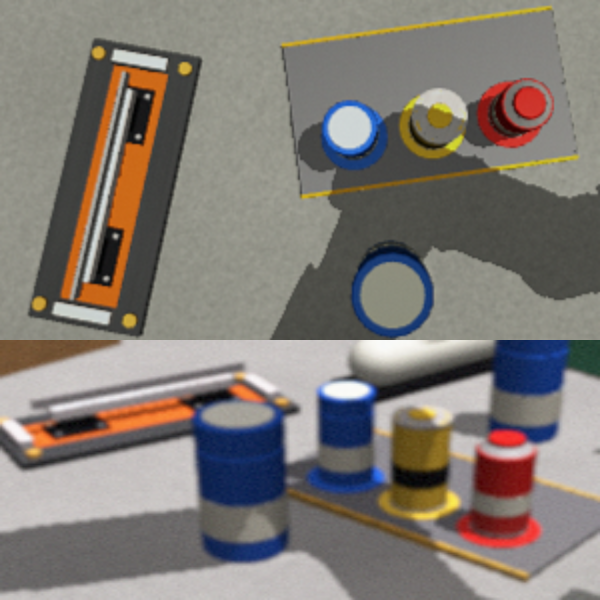

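All three containers stand upright on their discs: lid centres are (533.8,53.3), (544.4,-30.9) and (556.2,-114.1), each within 1 mm of its disc. The blade lies centred along the strip, so I hand in.

```bash
python3 -c "
from workcell import env
print(env.close_job())"
```

```text
the job is handed in; nothing more can be done
None
```

The job is handed in at about 65 s of the 141 s allowed: the blade unit is runner up, centred along the orange strip, and the red can, blue jar and yellow tin each stand upright within about 1 mm of the centre of their own disc.

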